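Secure the shaker platform with its hitch pin

ROBOT

A 6-joint arm with a two-finger parallel gripper is mounted at the origin on a cart in front of the work surface, level with it; the furniture and walls round the work are solid. World frame = base frame: x ahead of the robot, y to its left, z up, the work surface at z = 0. Lengths are in m, angles in rad, forces in N, time in s.
With the tool pointing down it reaches from about 0.25 to 0.725 m from the base axis. Payload 4 kg.
Tool frame: the origin (TCP) lies midway between the tips of the shut fingers; the grasp point (between the pads) lies bot.pinch_z behind it (bot.pinch_z is the distance from the TCP to the grasp point, in m); z points along the fingers, y is the direction in which the jaws open and shut (so a half turn about z gives the same grasp; the last joint's range is limited). The gripper opens to 85 mm and grips with 20 to 120 N. Pads are 22 mm wide; open, the fingers measure 114 mm over their backs; the gripper's body (76 mm by 85 mm) begins 54 mm behind the grasp point. The pads swing forward as they close: fully open they stand 13 mm farther back than shut.
Start: joints at [1.325, 0.241, 0.005, 1.335, 0, 1.571], TCP at [0.122, 0.485, 0.211] pointing down, gripper open.
Joint ranges: [-2.72, 2.72], [-1.05, 1.87], [-1.09, 1.28], [-1.99, 2.15], [-1.42, 1.44], [-3.14, 3.14]. Speed limits (rad/s): [2.79, 2.79, 3.14, 3.14, 3.14, 3.14].

INTERFACE

Orientations are given as a unit quaternion [x, y, z, w].
In Python, from workcell import bot gives the robot as it stands. The module is installed in compiled form; this text tells all that it offers.
- The arm moves only by the tool move_arm, never from a script. Its argument "series" is a list that holds one entry, the list of rows, each a list of 7 numbers: the shift along the world's x, y, z in cm, then the turn, a rotation vector about the world's x, y, z in degrees, then the opening, from 0 (shut) to 1 (fully open). A call has exactly 5 rows; each row shifts and turns the pose as measured when the row begins; what a row does not reach is not made up. A row lasts 1/10 s, in which the tool goes at most 50 mm and 8.59 degrees, less where a joint would pass 70% of its speed; a pose out of reach is approached as far as the arm can. A call with a gripper value outside its range is refused whole. The fingers move at their own pace and stop on an object; the grip force is fixed at half the most. Time passes only in rows, so rows that do not move let the fingers close, or fill a call up. It gives the time, the measured TCP pose, the force and the opening at its end, in the units of the state.
- bot.get_obs(): the state, without advancing time (a new reading comes with each control period).
- bot.camera(name): name is "side" or "top" or "wrist"; returns (picture, depth): 384x512x3 uint8, red, green, blue; 384x512 float32, m along the optical axis (not along the pixel's ray), 0 where there is no reading.
- bot.camera_info(name): a dict with "vfov" (degrees; the focal length in pixels is half the picture's height over the tangent of half this angle, whatever the lens; pixels are square), "cx", "cy" (the principal point, pixels), "cam_to_world" (4x4, takes a point from camera to world coordinates); the wrist camera has in their place "tool_from_camera" (4x4, takes a point from camera to tool coordinates, whose origin is the TCP and whose axes are the flange's). Camera axes: x right, y down, z forward; pixel columns grow to the right and rows downward; lengths in m; the calibration is good to about 2 mm. A picture is of the moment at which its call begins: read the wrist's pose just before it. camera_info takes no time and is no camera call.
- bot.job_done(): hands the job in, once; it reports no verdict.
Trained networks look in the newest picture that a camera, given by its name, has taken for a name from the list of things; names that differ only in an ending like _2 or _b are one class to them, and where a whole thing is asked for, a point or a joint stands for the part that bears it (a point fixed in the world has none). Each returns a list of dicts, best first, with "confidence" (0 to 1); they miss things now and then, are a little off and sometimes report something else, mostly with a low value. They report only what shows in the picture. A call takes as long as a camera call. They do not tell look-alikes from the thing itself.
- bot.find_in(camera, target): "at" ([x, y, z] in m, in world coordinates, good to about 4 mm: the middle of the surface that is visible of it).
The state is a dict: "clock": time; "joint_pos": joint angles; "joint_vel": joint speeds; "tau": joint torques, N m; "eef_pos": TCP position; "tool_rot": TCP orientation; "ft_force": force on the tool from outside, world axes, zero at the start; "ft_torque": the same for the moment, N m; "grip_width": finger opening in m.
Only numpy, scipy, OpenCV 4.12 (cv2) and the standard library are available. Lean on these libraries where they do the work, as an engineer would, in place of code of your own. Each camera call takes 0.05 s, during which the arm holds its last target.

TASK

Take the yellow-handled hitch pin from its blue rest and push it, from the shaker's front, fully home through the cross hole of the steel stud on the bench shaker, with its loop still raised, and let go of it. Then swing the sprung loop over the top of the stud and press its red tab down until the loop has snapped below the pin's tip, and let go. Feel your way in and push gently, do not drop the pin, and leave the things around undisturbed.

Things in the scene. Friction and masses are not known exactly. Their poses are not given: they have to be found in the camera images.
- shaker: Low white bench shaker, fixed, with an aluminium platform, top 58 mm above the worktop (side rims 65). Origin: on the worktop under the nominal place of the stud; +x from the shaker's front to its back, +y to its left, z up. It reaches from x = -38 to +158 mm, y = -85 to +85 mm. Two black padded bars cross the platform at x = 85 and 130 mm, tops 88 mm above the worktop.
- stud_nominal (a point): Nominal hole centre of the steel stud, 90 mm above the worktop; axes as the shaker's. The true stud is NOT shown: the platform floats along y and rests anywhere within 16 mm of here; it slides under about 9 N, stops at 18 mm, stays where left, is rigid along x. Stud 20 mm thick (x = -10 to 10), 34 wide, top 14 above the hole. Hole 12 mm wide, 12.5 high, along x, right through, mouth bevelled 1 mm.
- pin_rest: Fixed blue rest, 100 x 56 mm, 8 mm base plate; the pin starts in it lying level, axis 42 mm above the worktop: the shank in a notch of a saddle (26 mm wide, x = 14 to 26 mm, top at 44), the handle on a post (12 mm wide, 18 long, top at 31). Origin: on the worktop under the pin's loop pivot; +x the way the pin's tip points, z up. Lift the pin straight up.
- pin_grip (a point): Centre of the pin's yellow handle: 34 mm long (x), 14 wide (y), 22 high (z), on the pin's axis. +x to the tip, z up (the side on which the loop starts raised). The loop's pivot is 29 mm ahead, the shoulder (flat front face of a 17 mm steel collar) 35 mm ahead, the tip 70.7 mm ahead. The pin weighs 0.09 to 0.15 kg with its loop.
- pin_tip (a point): End of the pin's nose, on its axis; axes as pin_grip. The shank is 10 mm square, the nose a ball of 4.7 mm radius, which centres itself only if it meets the hole within about 2 mm of its centre; farther off it catches on the rim (the side force then tells the way) or, beyond 6 mm, butts on the face. Home means the shoulder lies against the stud's front face; the tip then stands 16 mm out of the stud's back.
- pin_pivot (a point): The loop's pivot on the pin's axis, axes as pin_grip. The loop: 5 mm wire, side wires 46 mm apart, cross bar 42 mm from here. On the way down the bar meets the nose at a loop angle of about +0.13 rad; pressed on (about 3 to 8 N on the tab) the sprung loop stretches 2 mm, passes the nose and snaps under it below about -0.13.
- pin_loop (a joint): Angle of the wire loop about its pivot, rad: +1.57 straight up from the pin, 0 level along the pin toward its tip, negative below the tip (rigid stop at -0.28). Light friction keeps it where it is put. It starts raised, at 1.0 to 1.5.
- loop_tab (a point): Centre of the flat red press tab that stands out from the loop's cross bar, away from the pivot: 25 mm long (x, radially), 18 mm wide (y), 3 mm thick (z); its centre is 56.5 mm from the pivot. +x points away from the pivot.
- flask_2: Clear round volumetric flask with a long neck, 61 mm wide, 196 mm tall, standing to the right of the shaker's front. Origin under its centre. Leave alone.
- timer: White bench timer, 62 x 62 x 21 mm. Origin under its centre. Leave alone.
- amber_bottle: Brown reagent bottle with black cap, 60 mm across, 125 mm tall. Origin under its centre. Leave alone.
Things that resemble listed ones, but are neither listed nor needed, are in the scene too. Of the things that look like the part that bears pin_grip, the largest one is meant.

How it is judged:
On the way, in this order (a step that is already met when the one before it is completed fails the run):
1. the pin is fully home through the stud's cross hole, with the loop still raised, and let go (x of pin_tip in the frame of shaker above 0.0205 m and y of pin_tip in the frame of shaker between -0.024 and 0.024 m and z of pin_tip in the frame of shaker between 0.084 and 0.096 m and value of joint pin_loop above 0.5 rad and contact force between the fingers and pin below 0.1 N), for 0.2 s.
2. the loop is over the stud and snapped below the pin's tip (x of pin_tip in the frame of shaker above 0.0205 m and y of pin_tip in the frame of shaker between -0.024 and 0.024 m and z of pin_tip in the frame of shaker between 0.084 and 0.096 m and value of joint pin_loop below -0.1 rad), for 0.2 s.
At the end, for the whole second after the job is handed in: The pin is through the stud's cross hole with its shoulder within 5 mm of the stud's front face, its tip within 6 mm of the hole's height and 24 mm of the shaker's centre line, the loop is below the tip (loop angle under -0.1 rad), and the pin is at rest and released (all of step 2 and linear speed of pin below 0.02 m/s); the robot touches nothing.
It fails at once if the pin (with its loop) is pushed against the shaker or its stud with more than 30 N (contact force between pin and shaker above 30 N).
It fails at once if the pin falls (handle centre under 25 mm above the worktop) (height (world z) of pin_grip below 0.025 m).
It fails at once if the flask, timer or brown bottle is shifted by more than 15 mm (distance of any of flask_2, timer, amber_bottle from where it was at the start of the episode above 0.015 m).
It also fails if it takes over 72 s, if anything falls off the work surface, if the arm or the gripper's body presses on something with over 40 N, if the wrist force passes 120 N, or if a joint passes its speed limit or range.

## Working session

There is one attempt and no reset: what is moved stays moved. The work goes in short steps, Python scripts to look and compute and a tool call to move; the robot and the scene stay as the last step left them, time stands still between calls to the robot, and variables do not carry over. Pictures are saved under pics/ and viewed, and the job is handed in when it is done.

Besides the shell and the picture viewer there is one more tool, called after "Request:" as name(argument=value, ...), one argument or row to a line, values as JSON. move_arm: Moves the arm, as the interface text tells. Its arguments: {"type":"object","properties":{"series":{"type":"array","items":{"type":"array","items":{"type":"array","items":{"type":"number"}}}}},"required":["series"]}

```bash
mkdir -p pics
cat > h.py <<'E'
import numpy as np, cv2
from workcell import bot
def cam(n,save=None):
    p,d=bot.camera(n)
    if save: cv2.imwrite('pics/'+save,cv2.cvtColor(p,cv2.COLOR_RGB2BGR))
    return p,d
def K(n):
    i=bot.camera_info(n); f=192/np.tan(np.radians(i['vfov'])/2); return f,i['cx'],i['cy'],i
def T_tool():
    from scipy.spatial.transform import Rotation as R
    o=bot.get_obs();T=np.eye(4);T[:3,:3]=R.from_quat(o['tool_rot']).as_matrix();T[:3,3]=o['eef_pos'];return T
def c2w(n):
    i=bot.camera_info(n)
    return np.array(i['cam_to_world']) if 'cam_to_world' in i else T_tool()@np.array(i['tool_from_camera'])
def pts(n,d,T=None):
    f,cx,cy,i=K(n); v,u=np.mgrid[0:384,0:512]
    P=np.stack([(u-cx)/f*d,(v-cy)/f*d,d],-1)
    T=c2w(n) if T is None else T
    return P@T[:3,:3].T+T[:3,3]
def proj(n,X,T=None):
    f,cx,cy,i=K(n);T=c2w(n) if T is None else T
    p=(np.asarray(X)-T[:3,3])@T[:3,:3]; return np.stack([p[...,0]/p[...,2]*f+cx,p[...,1]/p[...,2]*f+cy],-1)
E
python3 - <<'E'
from h import *
np.set_printoptions(precision=4,suppress=True)
print(bot.get_obs(),bot.pinch_z)
for n in ['top','side','wrist']:
    p,d=cam(n,n+'0.png'); print(n,bot.camera_info(n)); np.save('pics/%s0.npy'%n,pts(n,d))
    for t in ['shaker','pin_rest','pin_grip','pin_loop','loop_tab','flask_2','timer','amber_bottle']:
        for r in bot.find_in(n,t)[:4]:
            print(n,t,np.array(r['at']),round(r['confidence'],2),proj(n,r['at']).round())
E
```

```text
{'clock': 0.0, 'joint_pos': array([ 1.325 ,  0.2414,  0.0037,  1.3352, -0.    ,  1.5708]), 'joint_vel': array([ 0.0002, -0.001 ,  0.0013,  0.0006, -0.0006,  0.0006]), 'tau': array([  0.0017, -37.2323,  25.2405,   0.0172,   0.0003,   0.    ]), 'eef_pos': array([0.1215, 0.4843, 0.2098]), 'tool_rot': array([ 0.1226,  0.9925, -0.0011, -0.0001]), 'ft_force': array([ 0.2422, -0.1379, -0.5951]), 'ft_torque': array([-0.0513, -0.0664, -0.0262]), 'grip_width': 0.08510875876650624} 0.0187
top {'vfov': 42.44254669015989, 'cx': 244.11798680648752, 'cy': 191.8597861830266, 'cam_to_world': array([[-0.145 , -0.9678,  0.2057,  0.3473],
       [-0.9894,  0.142 , -0.0291,  0.1782],
       [-0.001 , -0.2078, -0.9782,  1.2103],
       [ 0.    ,  0.    ,  0.    ,  1.    ]])}
top shaker [ 0.6467 -0.0012  0.0597] 0.94 [300. 160.]
top pin_rest [0.4878 0.3046 0.0098] 0.96 [185. 246.]
top pin_grip [0.6367 0.2338 0.007 ] 0.73 [206. 183.]
top pin_grip [0.4963 0.4256 0.0065] 0.58 [135. 250.]
top pin_grip [0.5037 0.311  0.0495] 0.53 [179. 238.]
top pin_loop [0.6945 0.345  0.0964] 0.52 [152. 157.]
top pin_loop [0.4
[... 820 characters left out ...]
 0.234  0.0091] 0.54 [225. 243.]
side pin_loop [0.472  0.432  0.0041] 0.64 [310. 317.]
side pin_loop [0.5046 0.3234 0.0836] 0.6 [288. 247.]
side loop_tab [0.5102 0.3313 0.089 ] 0.53 [286. 248.]
side loop_tab [0.4714 0.4383 0.0061] 0.52 [310. 319.]
side flask_2 [ 0.4228 -0.1052  0.0513] 0.69 [302. 144.]
side timer [0.6285 0.3882 0.0207] 0.56 [227. 296.]
side amber_bottle [0.7045 0.3762 0.0797] 0.87 [185. 273.]
wrist {'vfov': 59.69605770495133, 'cx': 263.08382042046264, 'cy': 194.90829019286204, 'tool_from_camera': array([[-0.0011, -0.9485, -0.3168,  0.0819],
       [ 1.    , -0.0007, -0.0013,  0.0001],
       [ 0.001 , -0.3168,  0.9485, -0.1635],
       [ 0.    ,  0.    ,  0.    ,  1.    ]])}
```

View pics/top0.png

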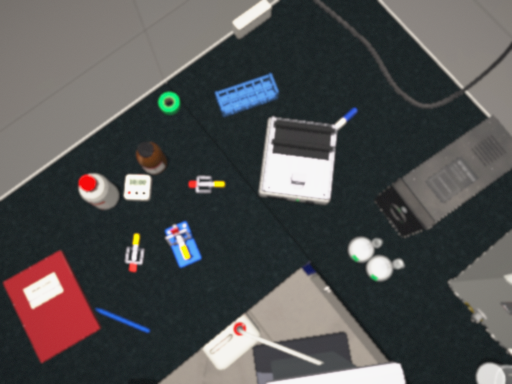

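View pics/side0.png

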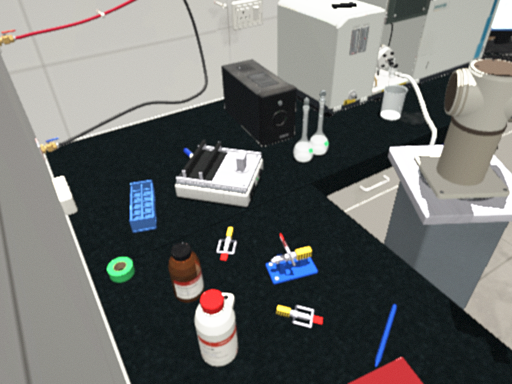

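Run:
```python
import cv2
a=cv2.imread('pics/top0.png');b=cv2.imread('pics/side0.png')
cv2.imwrite('pics/tc.png',cv2.resize(a[190:290,100:230],None,fx=6,fy=6,interpolation=cv2.INTER_CUBIC))
cv2.imwrite('pics/sc.png',cv2.resize(b[210:330,230:340],None,fx=5,fy=5,interpolation=cv2.INTER_CUBIC))
cv2.imwrite('pics/ts.png',cv2.resize(a[90:230,220:380],None,fx=4,fy=4,interpolation=cv2.INTER_CUBIC))
```

```text
(no output)
```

View pics/tc.png

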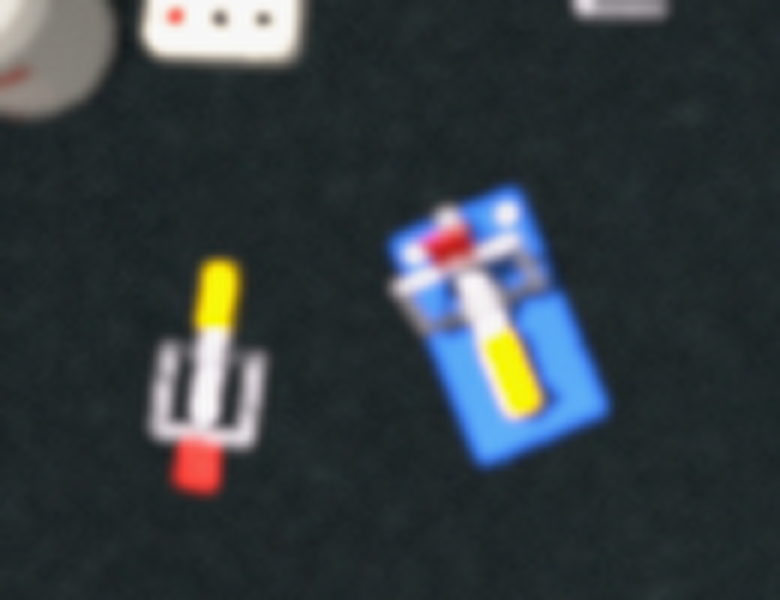

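View pics/sc.png

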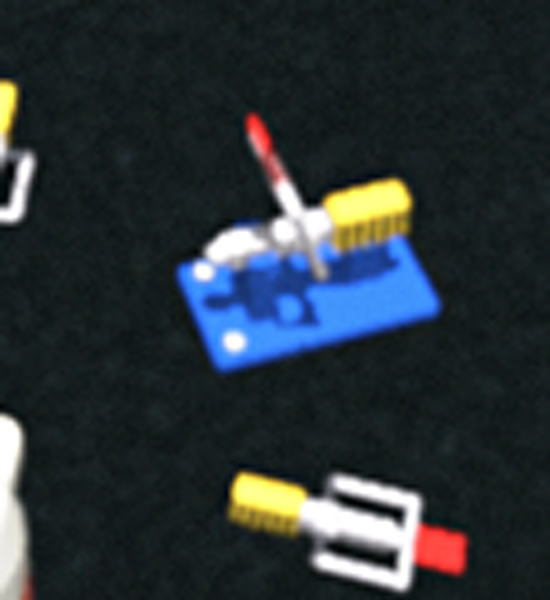

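View pics/ts.png

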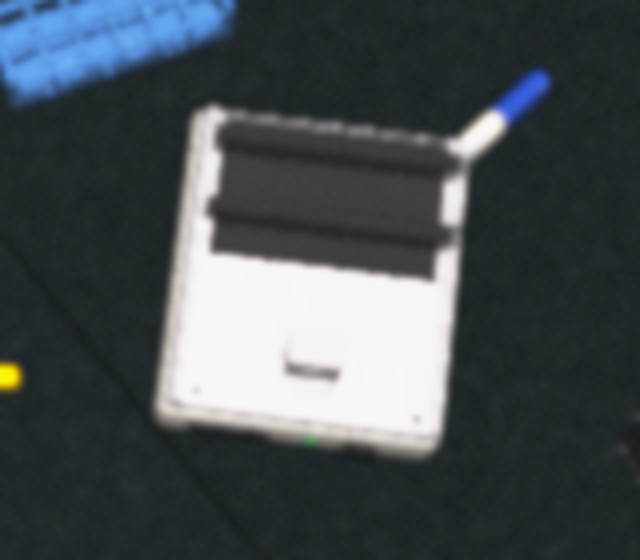

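Candidates for the pin: one in the blue rest, top (183,243) / side (300,255); two smaller look-alikes lying on the bench at top (206,184) and (135,250). By the description (in blue rest, largest) it is the one at (183,243), confirmed in the crop: handle near the robot, red tab raised. The stud shows at top (298,180).

Run:
```python
from h import *
np.set_printoptions(precision=4,suppress=True)
for n in ['top','side']:
    P=np.load('pics/%s0.npy'%n); im=cv2.cvtColor(cv2.imread('pics/%s0.png'%n),cv2.COLOR_BGR2HSV)
    H,S,V=[im[...,k].astype(int) for k in range(3)]
    reg=(abs(P[...,0]-.5)<.09)&(abs(P[...,1]-.315)<.07)
    y=reg&(H>20)&(H<35)&(S>150)&(P[...,2]>.02)
    q=P[y]; print(n,'yellow',len(q),q.mean(0),np.percentile(q,[5,50,95],axis=0).tolist()); 
    c=cv2.minAreaRect(q[q[:,2]>q[:,2].max()-.012][:,:2].astype(np.float32)*1000); print(c)
    b=reg&(H>100)&(H<125)&(S>120)&(P[...,2]<.016)&(P[...,2]>.002); print('blue',cv2.minAreaRect(P[b][:,:2].astype(np.float32)*1000),P[b][:,2].mean())
    r=reg&((H<8)|(H>172))&(S>130)&(P[...,2]>.04); print('red',r.sum(),P[r].mean(0))
    # shaker
    w=(abs(P[...,0]-.65)<.14)&(abs(P[...,1])<.12)&(P[...,2]>.05)&(P[...,2]<.12)
    print('shaker',cv2.minAreaRect(P[w&(P[...,2]<.1)][:,:2].astype(np.float32)*1000))
    s=w&(P[...,2]>.092)&(P[...,0]<.66); print('stud',s.sum(),P[s].mean(0),cv2.minAreaRect(P[s][:,:2].astype(np.float32)*1000))
    s=w&(P[...,2]>.078)&(P[...,2]<.095)&(P[...,0]>.64); print('bars',s.sum(),P[s].mean(0),cv2.minAreaRect(P[s][:,:2].astype(np.float32)*1000))
```

```text
top yellow 65 [0.4689 0.3003 0.0543] [[0.4564512208055068, 0.2941477482585868, 0.05036065695394711], [0.4682909909504396, 0.3001114135770877, 0.054146638609831044], [0.4814332261864277, 0.30689965485780973, 0.0578121540376733]]
((468.78533935546875, 300.23382568359375), (29.081567764282227, 11.240275382995605), 15.07873249053955)
blue ((494.7577209472656, 309.6034240722656), (109.48385620117188, 64.40521240234375), 15.199087142944336) 0.008262976366062233
red 22 [0.5147 0.3137 0.1005]
shaker ((655.4573364257812, 0.01712799072265625), (164.64984130859375, 188.30931091308594), 73.66360473632812)
stud 143 [0.5971 0.0143 0.1043] ((597.6493530273438, 13.671537399291992), (34.33364486694336, 21.16136932373047), 75.130126953125)
bars 633 [ 0.7002 -0.0152  0.0872] ((701.3194580078125, -15.566993713378906), (151.45294189453125, 58.40230178833008), 74.04883575439453)
side yellow 88 [0.4706 0.3072 0.0459] [[0.45638389416846037, 0.296566064977766, 0.036684262985737], [0.47080942996608477, 0.30866042884146333, 0.04597951551819862], [0.4847714174214819, 0.3134665497538266, 0.05365980459961798]]
((471.07843017578125, 303.94195556640625), (32.379638671875, 14.607887268066406), 16.826059341430664)
blue ((498.80279541015625, 298.171630859375), (103.15209197998047, 84.53264617919922), 15.758049011230469) 0.008251181646445114
red 16 [0.5181 0.3164 0.104 ]
shaker ((656.1639404296875, 1.5560226440429688), (165.87319946289062, 185.58201599121094), 73.9666976928711)
stud 98 [0.5985 0.0194 0.1017] ((598.390869140625, 15.75253677368164), (37.15717315673828, 20.392126083374023), 72.09526062011719)
bars 361 [ 0.7029 -0.0058  0.086 ] ((701.988037109375, -12.824806213378906), (155.00228881835938, 57.18057632446289), 73.84700012207031)
```

```bash
cat >> h.py <<'E'
from scipy.spatial.transform import Rotation as R
np.set_printoptions(precision=4,suppress=True)
def ori(yaw,th):
    c,s=np.cos(np.radians(yaw)),np.sin(np.radians(yaw));C,S=np.cos(np.radians(th)),np.sin(np.radians(th))
    z=np.array([S*c,S*s,-C]);x=np.array([-C*c,-C*s,-S]);return np.stack([x,np.cross(z,x),z],1)
def go(g,yaw,th,back=0.,tcp=False):
    "g grasp point (or tcp)"
    T=T_tool();Rt=ori(yaw,th);p=np.array(g)+(0 if tcp else bot.pinch_z)*Rt[:,2]-back*Rt[:,2]
    dp=(p-T[:3,3])*100;rv=np.degrees(R.from_matrix(Rt@T[:3,:3].T).as_rotvec())
    print('shift cm',dp,'rotvec deg',rv,'|rv|',np.linalg.norm(rv).round(1))
E
python3 - <<'E'
from h import *
go([.467,.300,.043],15.3,35,.10)
print(T_tool())
E
```

```text
shift cm [ 30.0353 -19.7276 -10.1114] rotvec deg [  0.3743 -35.3752  28.4567] |rv| 45.4
[[-0.9699  0.2434 -0.      0.1217]
 [ 0.2434  0.9699  0.      0.485 ]
 [ 0.      0.     -1.      0.2107]
 [ 0.      0.      0.      1.    ]]
```

Request:
move_arm(
  series=[
    [[3.0,-2.0,-0.5,0,-3.5,2.85,1],[3.0,-2.0,-0.5,0,-3.5,2.85,1],[3.0,-2.0,-0.5,0,-3.5,2.85,1],[3.0,-2.0,-0.5,0,-3.5,2.85,1],[3.0,-2.0,-0.5,0,-3.5,2.85,1]],
  ],
)

```text
clock: 1.85
eef_pos: [0.2755, 0.3859, 0.1861]
tool_rot: [-0.01, 0.987, 0.02, 0.156]
ft_force: [-0.2, 0.6, 0.3]
grip_width: 0.0857
```

Request:
move_arm(
  series=[
    [[3.0,-2.0,-0.5,0,-3.5,2.85,1],[3.0,-2.0,-0.5,0,-3.5,2.85,1],[3.0,-2.0,-0.5,0,-3.5,2.85,1],[3.0,-2.0,-0.5,0,-3.5,2.85,1],[0,0,0,0,0,0,1]],
  ],
)

```text
clock: 2.35
eef_pos: [0.3996, 0.2988, 0.1649]
tool_rot: [-0.114, 0.953, 0.033, 0.278]
ft_force: [-0.6, -0.3, -0.1]
grip_width: 0.0854
```

```bash
cat > wr.py <<'E'
from h import *
import sys
n=sys.argv[1]
T=c2w('wrist');p,d=cam('wrist',n+'.png');P=pts('wrist',d,T);np.save('pics/%s.npy'%n,P)
cv2.imwrite('pics/%s_b.png'%n,cv2.resize(cv2.imread('pics/%s.png'%n),None,fx=1.5,fy=1.5))
o=bot.get_obs();print(o['clock'],o['eef_pos'],o['joint_pos'],o['ft_force'],o['grip_width'])
E
python3 wr.py w1
python3 - <<'E'
from h import *
go([.467,.300,.043],15.3,35,.10)
P=np.load('pics/w1.npy'); im=cv2.cvtColor(cv2.imread('pics/w1.png'),cv2.COLOR_BGR2HSV)
H,S,V=[im[...,k].astype(int) for k in range(3)]
reg=(abs(P[...,0]-.5)<.09)&(abs(P[...,1]-.315)<.07)
q=P[reg&(H>20)&(H<35)&(S>150)&(P[...,2]>.045)]; print(len(q),np.percentile(q,[2,50,98],axis=0)); print(cv2.minAreaRect(q[:,:2].astype(np.float32)*1000))
r=P[reg&((H<8)|(H>172))&(S>130)&(P[...,2]>.04)]; print('red',len(r),np.percentile(r,[2,50,98],axis=0))
E
```

```text
2.4 [0.3995 0.3007 0.166 ] [ 0.8432 -0.0709 -0.6382  0.5199 -0.3084  0.5285] [-1.4664 -0.9616  0.8626] 0.085553902633945
shift cm [ 2.253  -1.296  -5.6432] rotvec deg [ 0.4948 -2.4729  1.6161] |rv| 3.0Traceback (most recent call last):
  File "<stdin>", line 6, in <module>
    return _quantile_unchecked(
        a, q, axis, out, overwrite_input, method, keepdims, weights)
    return _ureduce(a,
                    func=_quantile_ureduce_func,
    ...<5 lines>...
                    overwrite_input=overwrite_input,
                    method=method)
    r = func(a, **kwargs)
    result = _quantile(arr,
                       quantiles=q,
    ...<2 lines>...
                       out=out,
                       weights=wgt)
    slices_having_nans = np.isnan(arr[-1, ...])
                                  ~~~^^^^^^^^^
IndexError: index -1 is out of bounds for axis 0 with size 0
```

View pics/w1_b.png

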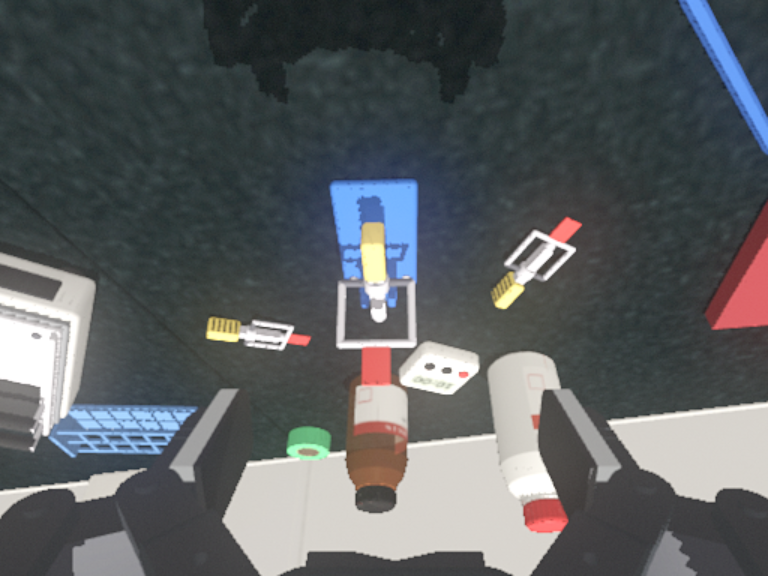

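The wrist view shows the pin in the blue rest at (373,250) in the 1.5x picture, loop raised with bar at (376,345) and red tab (376,365), aligned with the jaws' centre (~(376,450)).

Run:
```python
from h import *
P=np.load('pics/w1.npy'); im=cv2.cvtColor(cv2.imread('pics/w1.png'),cv2.COLOR_BGR2HSV)
print(im[163,248],P[163,248],P[185,248],P[205,252], P[242,251])
H,S,V=[im[...,k].astype(int) for k in range(3)]
reg=(abs(P[...,0]-.5)<.09)&(abs(P[...,1]-.31)<.07)
q=P[reg&(H>18)&(H<36)&(S>90)&(P[...,2]>.047)]; print(len(q),np.percentile(q,[2,50,98],axis=0)); print(cv2.minAreaRect(q[:,:2].astype(np.float32)*1000))
r=P[reg&((H<8)|(H>172))&(S>130)&(P[...,2]>.04)]; print('red',len(r),np.percentile(r,[2,50,98],axis=0))
b=P[reg&(H>98)&(H<125)&(S>100)&(P[...,2]<.016)&(P[...,2]>.002)]; print(cv2.minAreaRect(b[:,:2].astype(np.float32)*1000),b[:,2].mean())
```

```text
[ 30  79 255] [0.4556 0.2986 0.0515] [0.4835 0.3044 0.0525] [0.5208 0.3161 0.0465] [0.5138 0.3147 0.0956]
90 [[0.4532 0.2927 0.0472]
 [0.456  0.2991 0.05  ]
 [0.4772 0.3103 0.0524]]
((466.8682556152344, 301.37384033203125), (26.997203826904297, 13.657675743103027), 12.739400863647461)
red 439 [[0.5097 0.3063 0.0863]
 [0.5143 0.3143 0.0971]
 [0.5192 0.3222 0.1072]]
((491.9831848144531, 308.4596862792969), (95.70703125, 56.03248977661133), 15.0827054977417) 0.007579541141683151
```

Run:
```python
from h import *
go([.468,.301,.043],15.2,35,.04)
go([.468,.301,.043],15.2,35,.0)
```

```text
shift cm [  5.6719  -0.2858 -10.5581] rotvec deg [ 0.4927 -2.4733  1.5161] |rv| 2.9
shift cm [  7.886    0.3157 -13.8347] rotvec deg [ 0.4927 -2.4733  1.5161] |rv| 2.9
```

Request:
move_arm(
  series=[
    [[1.4,-0.1,-2.6,0.12,-0.6,0.4,1],[1.4,-0.1,-2.6,0.12,-0.6,0.4,1],[1.4,-0.1,-2.6,0.12,-0.6,0.4,1],[1.4,0,-2.6,0.12,-0.6,0.4,1],[0,0,0,0,0,0,1]],
  ],
)

```text
clock: 2.9
eef_pos: [0.4595, 0.3061, 0.0655]
tool_rot: [-0.127, 0.944, 0.046, 0.301]
ft_force: [-0.1, -0.4, -0.8]
grip_width: 0.0853
```

```bash
python3 wr.py w2
python3 - <<'E'
from h import *
go([.468,.301,.043],15.2,35,.0)
E
```

```text
2.95 [0.46   0.307  0.0674] [ 0.7368  0.1705 -0.7671  0.0599 -0.2548  0.3928] [0.1269 0.0974 0.9449] 0.08530340318520195
shift cm [ 1.8383 -0.3201 -3.9729] rotvec deg [-0.8274  0.4005 -0.4015] |rv| 1.0
```

View pics/w2_b.png

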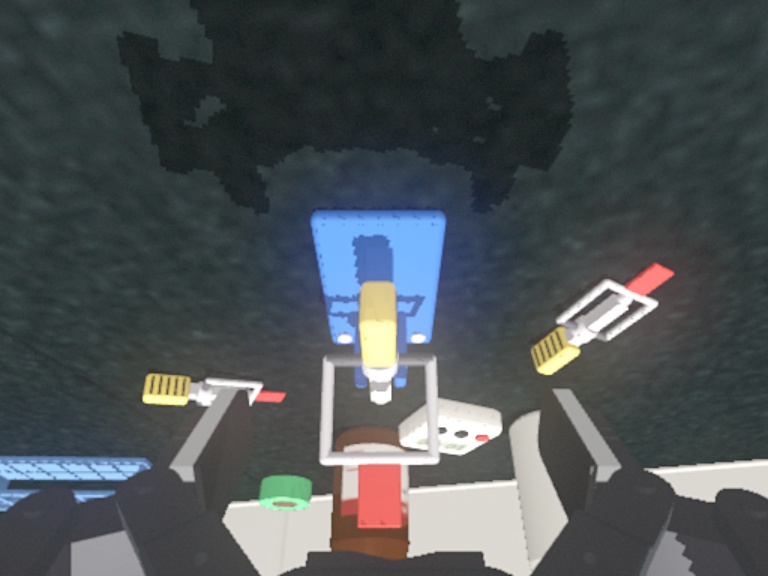

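```bash
cat > pin.py <<'E'
from h import *
import sys
n=sys.argv[1]
P=np.load('pics/%s.npy'%n); im=cv2.cvtColor(cv2.imread('pics/%s.png'%n),cv2.COLOR_BGR2HSV)
H,S,V=[im[...,k].astype(int) for k in range(3)]
yaw=float(sys.argv[2]); c,s=np.cos(np.radians(yaw)),np.sin(np.radians(yaw)); o=np.array([float(sys.argv[3]),float(sys.argv[4])])
q=P-[o[0],o[1],0]; L=np.stack([q[...,0]*c+q[...,1]*s,-q[...,0]*s+q[...,1]*c,q[...,2]],-1)
reg=(abs(L[...,0])<.1)&(abs(L[...,1])<.03)
yl=L[reg&(H>18)&(H<36)&(S>70)&(L[...,2]>.02)]; print('yellow local',len(yl),np.percentile(yl,[2,50,98],axis=0).tolist())
for a in np.arange(-.02,.02,.008):
    z=yl[(yl[:,0]>a)&(yl[:,0]<a+.008)]
    if len(z)>5: print('x',a,'ymin/max',np.percentile(z[:,1],[3,97]), 'z',np.percentile(z[:,2],95))
g=L[reg&(S<45)&(V>120)&(abs(L[...,1])<.012)&(L[...,0]>.02)&(L[...,2]>.03)]
print('shank',len(g)); 
for a in np.arange(.02,.075,.008):
    z=g[(g[:,0]>a)&(g[:,0]<a+.008)]
    if len(z)>5: print('x',a,'ymin/max',np.percentile(z[:,1],[3,97]), 'z',np.percentile(z[:,2],[50,95]))
r=L[reg&((H<8)|(H>172))&(S>130)&(L[...,2]>.04)&(L[...,0]<.09)]; print('red',len(r),np.percentile(r,[2,50,98],axis=0).tolist())
E
python3 pin.py w2 15.2 .469 .3015
```

```text
yellow local 802 [[-0.015383530610154867, -0.006494875492888122, 0.03376325917891764], [-0.013989249380815704, 0.0001584963213213241, 0.04533660402820002], [0.013732807795135575, 0.007031954914685792, 0.05274270289201219]]
x -0.02 ymin/max [-0.0055  0.007 ] z 0.05128447985330599
x -0.012 ymin/max [-0.0066  0.007 ] z 0.05279464558443807
x -0.004 ymin/max [-0.0066  0.007 ] z 0.05275878227667015
x 0.004 ymin/max [-0.0062  0.0071] z 0.052869872361845996
x 0.012 ymin/max [-0.0066  0.0071] z 0.052743825722377506
shank 794
x 0.02 ymin/max [-0.0055  0.0086] z [0.0489 0.0504]
x 0.028 ymin/max [-0.0114  0.0118] z [0.0467 0.0502]
x 0.036000000000000004 ymin/max [-0.0108  0.0113] z [0.0827 0.0846]
x 0.044 ymin/max [-0.0083  0.0083] z [0.0469 0.0843]
x 0.052000000000000005 ymin/max [-0.0043  0.0052] z [0.0468 0.0473]
x 0.06 ymin/max [-0.0037  0.0052] z [0.0467 0.0472]
red 1141 [[0.04324183869532002, -0.008031131619665245, 0.08598120779839925], [0.04711275665202276, 0.0005934651669313919, 0.09696585733765567], [0.05100936399305669, 0.00871373171841644, 0.10726106084107817]]
```

Fit agrees within 1 mm; going in along the tool axis.

Request:
move_arm(
  series=[
    [[0.5,-0.1,-1.0,-0.2,0.1,-0.1,1],[0.5,-0.1,-1.0,-0.2,0.1,-0.1,1],[0.5,-0.1,-1.0,-0.2,0.1,-0.1,1],[0.4,0,-1.0,-0.2,0.1,-0.1,1],[0,0,0,0,0,0,1]],
  ],
)

```text
clock: 3.45
eef_pos: [0.482, 0.3106, 0.0324]
tool_rot: [-0.127, 0.944, 0.044, 0.301]
ft_force: [0.5, -0.0, -0.6]
grip_width: 0.0857
```

Run:
```python
from h import *
go([.469,.3015,.042],15.2,35,.0);print(bot.get_obs()['ft_force'])
```

```text
shift cm [-0.2665 -0.6287 -0.5679] rotvec deg [-0.443   0.3458 -0.203 ] |rv| 0.6
[ 0.4643 -0.0167 -0.6142]
```

Request:
move_arm(
  series=[
    [[-0.1,-0.3,-0.3,-0.4,0.3,-0.2,1],[-0.1,-0.3,-0.3,0,0,0,1],[0,0,0,0,0,0,1],[0,0,0,0,0,0,1],[0,0,0,0,0,0,1]],
  ],
)

```text
clock: 3.95
eef_pos: [0.4797, 0.3041, 0.0264]
tool_rot: [-0.126, 0.945, 0.04, 0.298]
ft_force: [0.6, -0.8, 0.4]
grip_width: 0.0853
```

Run:
```python
from h import *
for i in range(3): go([.469,.3015,.042],15.2,35,.0)
print(bot.get_obs()['ft_force'])
```

```text
shift cm [-0.0344  0.0249  0.0277] rotvec deg [-0.0246  0.025   0.0252] |rv| 0.0
shift cm [-0.0344  0.0249  0.0277] rotvec deg [-0.0246  0.025   0.0252] |rv| 0.0
shift cm [-0.0344  0.0249  0.0277] rotvec deg [-0.0246  0.025   0.0252] |rv| 0.0
[ 0.5943 -0.8391  0.4047]
```

Request:
move_arm(
  series=[
    [[0,0,0,0,0,0,0],[0,0,0,0,0,0,0],[0,0,0,0,0,0,0],[0,0,0,0,0,0,0],[0,0,0,0,0,0,0]],
  ],
)

```text
clock: 4.45
eef_pos: [0.48, 0.3044, 0.0272]
tool_rot: [-0.126, 0.945, 0.04, 0.299]
ft_force: [-5.9, -3.0, 11.9]
grip_width: 0.0122
```

Request:
move_arm(
  series=[
    [[0,0,0,0,0,0,0],[0,0,0,0,0,0,0],[0,0,0,0,0,0,0],[0,0,0,0,0,0,0],[0,0,0,0,0,0,0]],
  ],
)

```text
clock: 4.95
eef_pos: [0.4801, 0.3045, 0.0273]
tool_rot: [-0.126, 0.945, 0.04, 0.299]
ft_force: [0.3, -0.7, 0.9]
grip_width: 0.0116
```

```bash
python3 wr.py w3
python3 - <<'E'
from h import *
go([.469,.3015,.042],15.2,35,.0)
E
python3 pin.py w3 15.2 .469 .3015
```

```text
5.0 [0.4801 0.3045 0.0273] [ 0.705   0.2854 -0.7675 -0.0491 -0.2469  0.3681] [0.0928 0.016  0.7387] 0.01198747151227297
shift cm [-0.073  -0.0153 -0.0653] rotvec deg [-0.0835  0.1054  0.0204] |rv| 0.1
yellow local 1287 [[-0.015282519611852221, -0.0061203696477568036, 0.03329305904530905], [-0.01376454968955193, -7.005219647675601e-05, 0.04473405830273519], [0.010155364292326333, 0.006222516751331222, 0.05590735883376688]]
x -0.02 ymin/max [-0.0059  0.006 ] z 0.05149562086136837
x -0.012 ymin/max [-0.0067  0.0066] z 0.057998189745516245
x -0.004 ymin/max [-0.0058  0.0061] z 0.0608328517322514
x 0.004 ymin/max [-0.0059  0.0062] z 0.0532140797095832
x 0.012 ymin/max [-0.0062  0.0065] z 0.05279928011544793
shank 771
x 0.02 ymin/max [-0.0034  0.0039] z [0.0498 0.0505]
x 0.028 ymin/max [-0.0063  0.0066] z [0.0496 0.0504]
x 0.036000000000000004 ymin/max [-0.0105  0.0107] z [0.0822 0.0843]
x 0.044 ymin/max [-0.0065  0.0074] z [0.0469 0.0846]
x 0.052000000000000005 ymin/max [-0.0045  0.0052] z [0.0469 0.0473]
x 0.06 ymin/max [-0.004   0.0048] z [0.0469 0.0473]
red 6 [[-0.05215694881507533, -0.026608225748694574, 0.07677057748637456], [-0.05126212981725643, -0.00015337639213236672, 0.09967195743592641], [-0.03789512040085474, 0.00047053346778054897, 0.09980464307724385]]
```

View pics/w3_b.png

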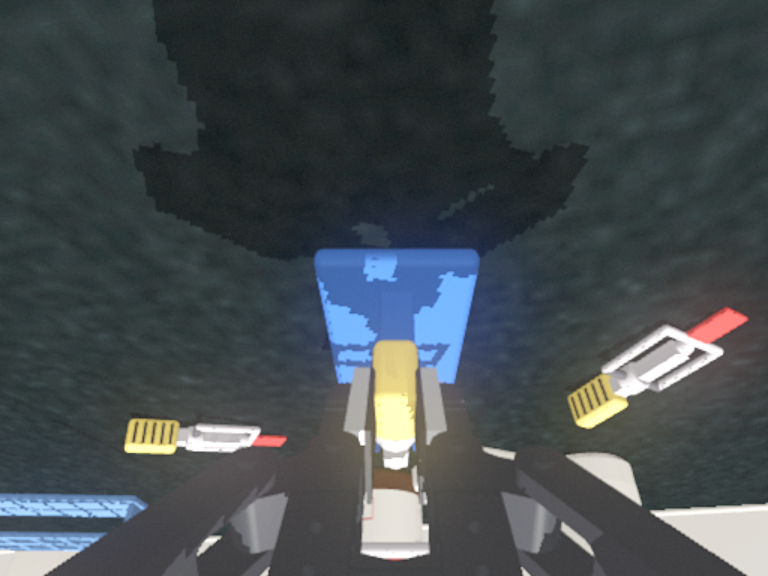

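Request:
move_arm(
  series=[
    [[0,0,1.0,0,0,0,0],[0,0,2.0,0,0,0,0],[0,0,3.0,0,0,0,0],[0,0,3.0,0,0,0,0],[0,0,0,0,0,0,0]],
  ],
)

```text
clock: 5.5
eef_pos: [0.4763, 0.3018, 0.1155]
tool_rot: [-0.127, 0.947, 0.038, 0.294]
ft_force: [1.2, 0.4, -1.0]
grip_width: 0.0118
```

Run:
```python
from h import *
o=bot.get_obs();print(o['eef_pos'],o['ft_force'],o['ft_torque'],o['grip_width'])
go([.4915,.045,.115],-16,35)
p,d=cam('side','s1.png')
cv2.imwrite('pics/s1c.png',cv2.resize(cv2.imread('pics/s1.png')[150:310,200:400],None,fx=4,fy=3.75))
```

```text
[0.4763 0.3018 0.1155] [ 1.1814  0.443  -0.9679] [-0.1403  0.6244  0.035 ] 0.011809853616017356
shift cm [  2.5542 -25.9725  -1.5804] rotvec deg [  0.1607  -0.5016 -31.2202] |rv| 31.2
```

View pics/s1c.png

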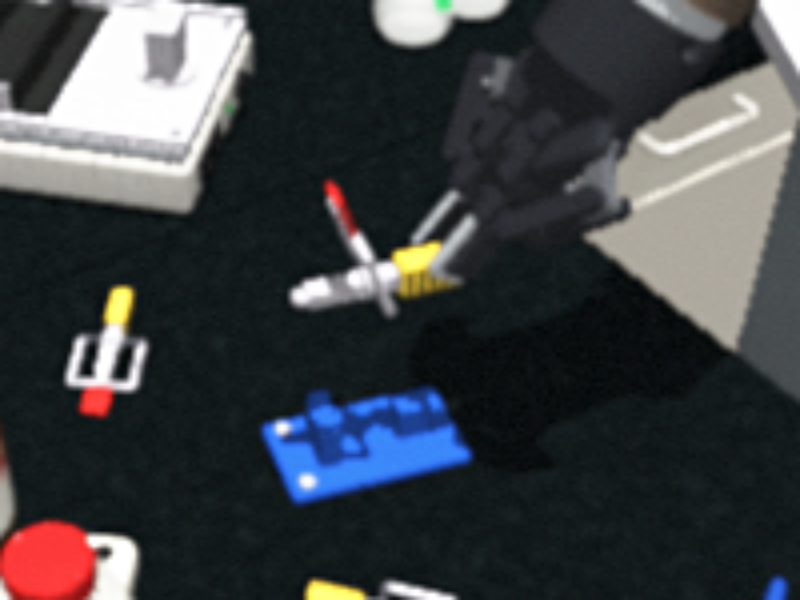

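The pin is lifted, held level, loop raised (crop: tip (300,295), handle (425,265)). Moving to the shaker's front.

Request:
move_arm(
  series=[
    [[0.3,-3.0,0,0,0,-4.0,0],[0.3,-3.5,0,0,0,-4.0,0],[0.3,-3.5,0,0,0,-4.0,0],[0.3,-3.5,0,0,0,-4.0,0],[0.3,-3.5,0,0,0,-4.0,0]],
  ],
)

```text
clock: 6.05
eef_pos: [0.4839, 0.1259, 0.1041]
tool_rot: [0.041, 0.957, -0.017, 0.288]
ft_force: [0.8, -0.1, -0.9]
grip_width: 0.012
```

Request:
move_arm(
  series=[
    [[0.3,-3.5,0,0,0,-4.0,0],[0.3,-3.0,0,0,0,-4.0,0],[0.2,-1.5,0,0,0,-2.5,0],[0,0,0,0,0,0,0],[0,0,0,0,0,0,0]],
  ],
)

```text
clock: 6.55
eef_pos: [0.4844, 0.0384, 0.0942]
tool_rot: [0.133, 0.95, -0.048, 0.277]
ft_force: [-0.2, 0.5, -0.9]
grip_width: 0.012
```

```bash
python3 wr.py w4
python3 - <<'E'
from h import *
go([.4915,.045,.115],-16,35)
T=T_tool();np.save('pics/T4.npy',T)
for n in ['side','top']:
    p,d=cam(n,n+'4.png');np.save('pics/%s4.npy'%n,pts(n,d))
a=cv2.imread('pics/top4.png');cv2.imwrite('pics/t4c.png',cv2.resize(a[90:240,200:350],None,fx=4,fy=4,interpolation=cv2.INTER_CUBIC))
a=cv2.imread('pics/side4.png');cv2.imwrite('pics/s4c.png',cv2.resize(a[120:250,170:330],None,fx=4.5,fy=4.5,interpolation=cv2.INTER_CUBIC))
E
```

```text
6.6 [0.4844 0.0386 0.0943] [ 0.2816  0.0139 -0.7935  0.2747 -0.3056  0.4823] [-0.2641  0.3713 -1.1617] 0.011972957121403198
shift cm [1.7428 0.3423 0.5398] rotvec deg [ 0.3112 -2.5546  0.2117] |rv| 2.6
```

View pics/w4_b.png

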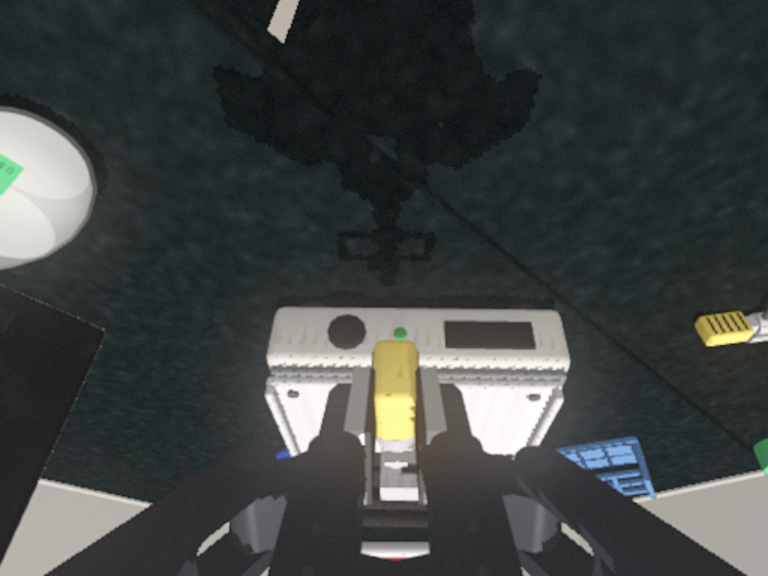

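View pics/t4c.png

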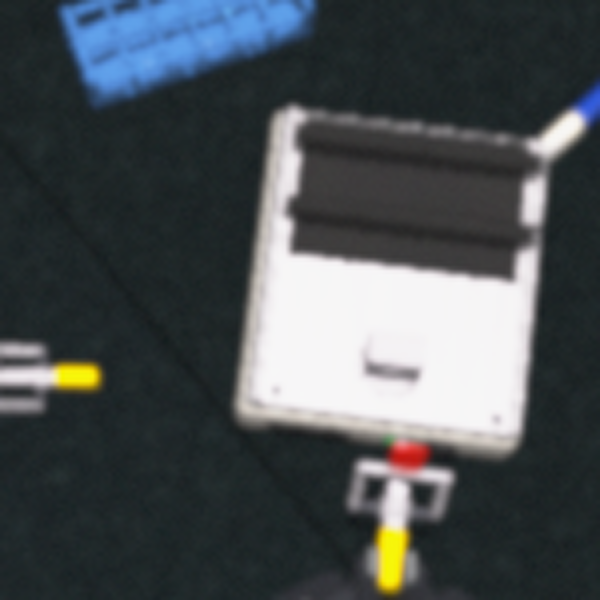

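View pics/s4c.png

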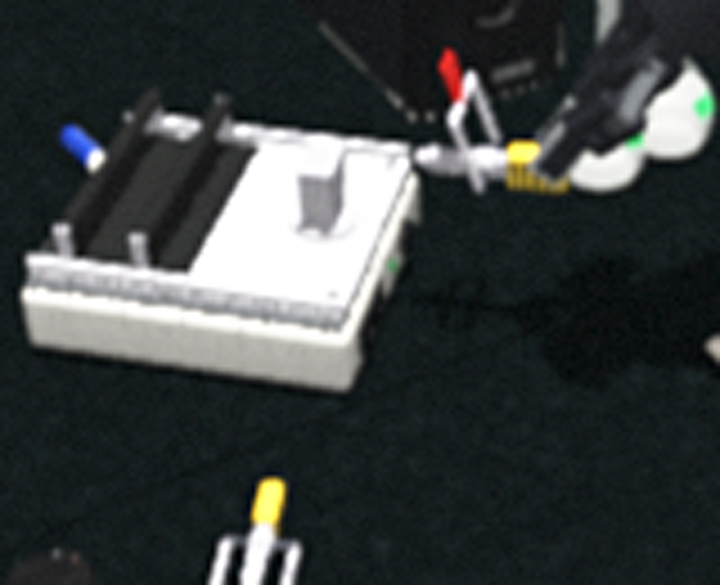

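Run:
```python
from h import *
P=np.load('pics/w4.npy'); im=cv2.cvtColor(cv2.imread('pics/w4.png'),cv2.COLOR_BGR2HSV)
H,S,V=[im[...,k].astype(int) for k in range(3)]
f=P[(P[...,2]>.012)&(P[...,2]<.045)&(P[...,0]>.5)&(P[...,0]<.62)&(abs(P[...,1]-.03)<.11)&(V>60)]
n=cv2.fitLine(f[:,:2].astype(np.float32),cv2.DIST_HUBER,0,1e-4,1e-4).ravel();print(len(f),n,np.degrees(np.arctan2(n[1],n[0])))
yaw=-16
def loc(P,yaw,o):
    c,s=np.cos(np.radians(yaw)),np.sin(np.radians(yaw));q=P-[o[0],o[1],0];return np.stack([q[...,0]*c+q[...,1]*s,-q[...,0]*s+q[...,1]*c,q[...,2]],-1)
L=loc(f,yaw,[.598,.0145]); print('front face x',np.median(L[:,0]),'y ext',np.percentile(L[:,1],[1,99]))
T=np.load('pics/T4.npy'); 
Rt=T[:3,:3]; g=T[:3,3]-bot.pinch_z*Rt[:,2]; print('grasp pt loc',loc(g,yaw,[.598,.0145]), 'yaw',np.degrees(np.arctan2(-Rt[1,0],-Rt[0,0])),'tilt',np.degrees(np.arcsin(np.hypot(*Rt[:2,2]))), 'toolyz',Rt[2,1])
for n in ['top','side']:
    P=np.load('pics/%s4.npy'%n); im=cv2.cvtColor(cv2.imread('pics/%s4.png'%n),cv2.COLOR_BGR2HSV)
    H,S,V=[im[...,k].astype(int) for k in range(3)]
    L=loc(P,yaw,[.598,.0145])
    y=L[(abs(L[...,0]+.11)<.06)&(abs(L[...,1])<.03)&(H>20)&(H<35)&(S>120)&(L[...,2]>.07)]
    print(n,'yellow',len(y),np.percentile(y,[3,50,97],axis=0).tolist())
    w=L[(abs(L[...,0]+.06)<.05)&(abs(L[...,1])<.008)&(S<50)&(V>110)&(L[...,2]>.07)]
    if len(w): 
        print('shank',len(w),np.percentile(w,[3,50,97],axis=0).tolist())
        for a in np.arange(-.1,-.01,.01):
            z=w[(w[:,0]>a)&(w[:,0]<a+.01)]
            if len(z)>2: print('  ',a,z.mean(0))
    s=L[(abs(L[...,0])<.016)&(abs(L[...,1])<.025)&(L[...,2]>.095)]
    print('stud',len(s),np.percentile(s,[3,50,97],axis=0).tolist())
    r=L[(abs(L[...,0]+.06)<.04)&(abs(L[...,1])<.03)&((H<8)|(H>172))&(S>130)&(L[...,2]>.1)]; print('red',r.mean(0))
    bl=L[(L[...,0]>.03)&(L[...,0]<.16)&(L[...,2]>.03)&(abs(L[...,1])<.12)&(V<90)&(L[...,2]>.075)]
    rect=cv2.minAreaRect(bl[:,:2].astype(np.float32)*1000); print('bars',rect)
    sh=L[(L[...,0]>-.06)&(L[...,0]<.17)&(L[...,2]>.05)&(L[...,2]<.08)&(abs(L[...,1])<.12)]
    print('shaker',cv2.minAreaRect(sh[:,:2].astype(np.float32)*1000))
```

```text
6195 [0.2749 0.9615 0.5655 0.0375] 74.04294
front face x -0.037480314064875626 y ext [-0.0791  0.0846]
grasp pt loc [-0.1259 -0.0078  0.11  ] yaw -15.54597301385855 tilt 32.645583158294194 toolyz -0.017581515087809724
top yellow 101 [[-0.14851741703158194, -0.014540059206636632, 0.11307456959209405], [-0.1267013018734084, -0.008308375392166077, 0.12177948437222308], [-0.11029614080436927, 0.0012686684020781352, 0.17656274675777084]]
shank 57 [[-0.10350132156462831, -0.007863001529487624, 0.07428514049416961], [-0.08726509672198228, -0.003858294831890572, 0.11346326915880578], [-0.01013665296523407, 0.0068475021426449185, 0.15137516716107025]]
   -0.1 [-0.0956 -0.003   0.1137]
   -0.09000000000000001 [-0.0833 -0.0027  0.1241]
   -0.08000000000000002 [-0.0782 -0.0014  0.1279]
   -0.020000000000000046 [-0.0103 -0.0004  0.0862]
stud 139 [[-0.010197209850507488, -0.016429546042009004, 0.10011215986501232], [-0.0011762254429653449, -0.0006725533424212103, 0.10439584242079003], [0.009586330500516686, 0.015658066083317337, 0.10853543019607635]]
red [-0.0753 -0.0079  0.1664]
bars ((106.441017
[... 636 characters left out ...]
   -0.1 [-0.0953 -0.0012  0.1127]
   -0.09000000000000001 [-0.0837 -0.0024  0.122 ]
   -0.08000000000000002 [-0.0754 -0.0021  0.1136]
   -0.07000000000000002 [-0.0647 -0.0028  0.1078]
   -0.060000000000000026 [-0.0568 -0.0041  0.1088]
stud 93 [[-0.009542043460638345, -0.01599740624418263, 0.09557505606890924], [-0.0010382034568410148, 0.007369775080128275, 0.10344345867101579], [0.00947383412912434, 0.019395673358257523, 0.10610015624414873]]
red [-0.0751 -0.0046  0.164 ]
bars ((107.71316528320312, -3.6752090454101562), (57.19169616699219, 149.48190307617188), 0.04252614453434944)
shaker ((60.58135986328125, 2.8827285766601562), (187.60667419433594, 168.56912231445312), 0.002913278993219137)
```

```bash
cat >> h.py <<'E'
O=np.array([.598,.0145]);YAW=-16.0
def l2w(x,y,z):
    c,s=np.cos(np.radians(YAW)),np.sin(np.radians(YAW)); return [O[0]+c*x-s*y,O[1]+s*x+c*y,z]
def loc(P):
    c,s=np.cos(np.radians(YAW)),np.sin(np.radians(YAW));q=np.asarray(P)-[O[0],O[1],0];return np.stack([q[...,0]*c+q[...,1]*s,-q[...,0]*s+q[...,1]*c,q[...,2]],-1)
def rep():
    o=bot.get_obs();T=T_tool();Rt=T[:3,:3];g=T[:3,3]-bot.pinch_z*Rt[:,2]
    c,s=np.cos(np.radians(YAW)),np.sin(np.radians(YAW));F=o['ft_force']
    print('t',round(o['clock'],2),'grasp loc mm',(loc(g)*1000).round(2),'tcp loc',(loc(T[:3,3])*1000).round(1),'yaw',np.degrees(np.arctan2(-Rt[1,0],-Rt[0,0])).round(2),'tilt',np.degrees(np.arcsin(np.hypot(*Rt[:2,2]))).round(2),'roll',np.degrees(Rt[2,1]).round(2),'F loc',np.array([c*F[0]+s*F[1],-s*F[0]+c*F[1],F[2]]).round(2),'M',o['ft_torque'].round(2),'w',o['grip_width'].round(4))
E
python3 - <<'E'
from h import *
rep(); go(l2w(-.0915,0,.0907),-16,35)
E
```

```text
Traceback (most recent call last):
  File "h.py", line 41, in rep
    print('t',round(o['clock'],2),'grasp loc mm',(loc(g)*1000).round(2),'tcp loc',(loc(T[:3,3])*1000).round(1),'yaw',np.degrees(np.arctan2(-Rt[1,0],-Rt[0,0])).round(2),'tilt',np.degrees(np.arcsin(np.hypot(*Rt[:2,2]))).round(2),'roll',np.degrees(Rt[2,1]).round(2),'F loc',np.array([c*F[0]+s*F[1],-s*F[0]+c*F[1],F[2]]).round(2),'M',o['ft_torque'].round(2),'w',o['grip_width'].round(4))
                                                                                                                                                                                                                                                                                                                                                                      ^^^^^^^^^^^^^^^^^^^^^
AttributeError: 'float' object has no attribute 'round'
```

```bash
sed -i "s/o\['grip_width'\].round(4)/round(o['grip_width'],4)/" h.py
python3 - <<'E'
from h import *
rep(); go(l2w(-.0915,0,.0907),-16,35)
E
```

```text
t 6.7 grasp loc mm [-125.58   -7.23  110.73] tcp loc [-115.5   -7.5   95. ] yaw -15.53 tilt 32.72 roll -0.97 F loc [ 0.45 -0.73 -0.62] M [ 0.21  0.63 -0.05] w 0.012
shift cm [ 3.5435 -0.2336 -1.962 ] rotvec deg [ 0.2968 -2.471   0.1727] |rv| 2.5
```

Request:
move_arm(
  series=[
    [[0.8,-0.1,-0.5,0.1,-0.8,0.1,0],[0.8,-0.1,-0.5,0.1,-0.8,0.1,0],[0.8,0,-0.5,0.1,-0.8,0,0],[0.6,0,-0.3,0,0,0,0],[0,0,0,0,0,0,0]],
  ],
)

```text
clock: 7.2
eef_pos: [0.5173, 0.0423, 0.0777]
tool_rot: [0.128, 0.945, -0.039, 0.299]
ft_force: [-0.1, 0.0, -0.6]
grip_width: 0.0117
```

Run:
```python
from h import *
rep(); go(l2w(-.0915,0,.0907),-16,35)
```

```text
t 7.2 grasp loc mm [-96.     4.28  92.99] tcp loc [-85.2   4.4  77.7] yaw -15.52 tilt 35.14 roll 0.15 F loc [-0.08  0.03 -0.65] M [ 0.23  0.64 -0.05] w 0.0117
shift cm [ 0.3072 -0.5495 -0.232 ] rotvec deg [-0.1105  0.1785 -0.5902] |rv| 0.6
```

Request:
move_arm(
  series=[
    [[0.3,-0.5,-0.2,0,0.2,-0.5,0],[0,0,0,0,0,0,0],[0,0,0,0,0,0,0],[0,0,0,0,0,0,0],[0,0,0,0,0,0,0]],
  ],
)

```text
clock: 7.7
eef_pos: [0.5207, 0.0377, 0.0764]
tool_rot: [0.132, 0.945, -0.041, 0.298]
ft_force: [0.5, -0.3, -0.4]
grip_width: 0.0119
```

Run:
```python
from h import *
rep(); go(l2w(-.0915,0,.0907),-16,35)
for n in ['side','top']:
    p,d=cam(n,n+'5.png');np.save('pics/%s5.npy'%n,pts(n,d))
a=cv2.imread('pics/top5.png');cv2.imwrite('pics/t5c.png',cv2.resize(a[150:230,255:345],None,fx=7,fy=7,interpolation=cv2.INTER_CUBIC))
a=cv2.imread('pics/side5.png');cv2.imwrite('pics/s5c.png',cv2.resize(a[130:190,215:305],None,fx=8,fy=8,interpolation=cv2.INTER_CUBIC))
for n in ['top','side']:
    L=loc(np.load('pics/%s5.npy'%n)); im=cv2.cvtColor(cv2.imread('pics/%s5.png'%n),cv2.COLOR_BGR2HSV)
    H,S,V=[im[...,k].astype(int) for k in range(3)]
    y=L[(abs(L[...,0]+.09)<.04)&(abs(L[...,1])<.03)&(H>20)&(H<35)&(S>120)&(L[...,2]>.07)&(L[...,2]<.12)]
    print(n,'yellow',len(y),np.percentile(y,[3,50,97],axis=0).tolist())
    for a in np.arange(-.07,-.012,.01):
        z=L[(L[...,0]>a)&(L[...,0]<a+.01)&(abs(L[...,1])<.015)&(S<60)&(L[...,2]>.075)&(L[...,2]<.105)]
        if len(z)>2: print('  ',a,len(z),z.mean(0),z.min(0),z.max(0))
    r=L[(abs(L[...,0]+.05)<.06)&(abs(L[...,1])<.03)&((H<8)|(H>172))&(S>130)&(L[...,2]>.1)]; print('red',r.mean(0),len(r),r[:,1].min(),r[:,1].max())
```

```text
t 7.7 grasp loc mm [-91.4    0.89  91.74] tcp loc [-80.7   0.9  76.4] yaw -15.95 tilt 34.95 roll 0.11 F loc [ 0.58 -0.11 -0.4 ] M [0.2  0.68 0.  ] w 0.0119
shift cm [-0.0343 -0.0887 -0.1026] rotvec deg [-0.1194 -0.0201 -0.1271] |rv| 0.2
top yellow 84 [[-0.10603303121327261, -0.006641329117555948, 0.09675218222492281], [-0.08999575856928754, -0.0008290274070552675, 0.10273787544227564], [-0.07643044854202062, 0.006762452358383271, 0.10901548825078769]]
   -0.07 40 [-0.0636  0.0005  0.097 ] [-0.0699 -0.015   0.0895] [-0.06    0.0133  0.1046]
   -0.060000000000000005 28 [-0.0559  0.0001  0.0963] [-0.0598 -0.0143  0.0895] [-0.0503  0.0134  0.1024]
   -0.05 15 [-0.0463  0.0002  0.0962] [-0.0496 -0.0039  0.0891] [-0.0421  0.0049  0.0999]
   -0.03 5 [-0.0235  0.0014  0.0956] [-0.0293 -0.0032  0.091 ] [-0.0209  0.0054  0.098 ]
   -0.019999999999999997 9 [-0.0114 -0.0019  0.0878] [-0.0197 -0.0099  0.0764] [-0.0102  0.0075  0.1023]
red [-0.0439  0.0012  0.1482] 22 -0.00487215509200075 0.006992065834869329
side yellow 50 [[-0.09276129413685133, -0.0023759690463487216, 0.08231006955219922], [-0.08047841464108114, 0.0068341879379138805, 0.09374447841873379], [-0.07467659888947015, 0.010015383113137093, 0.10333742899163373]]
   -0.07 27 [-0.0648  0.0046  0.0944] [-0.07   -0.0104  0.0854] [-0.0602  0.012   0.1012]
   -0.060000000000000005 14 [-0.0566  0.0049  0.0968] [-0.0597 -0.0026  0.093 ] [-0.0534  0.0116  0.0998]
   -0.05 16 [-0.0442  0.0044  0.0928] [-0.0499 -0.0023  0.0871] [-0.0401  0.0082  0.0972]
   -0.04 20 [-0.0346  0.004   0.0936] [-0.0389 -0.0028  0.0883] [-0.0301  0.0085  0.0979]
   -0.03 14 [-0.0254  0.0042  0.0937] [-0.029  -0.0013  0.0875] [-0.0213  0.0081  0.0986]
   -0.019999999999999997 4 [-0.0147 -0.0034  0.092 ] [-0.0199 -0.0116  0.0841] [-0.0101  0.0055  0.0983]
red [-0.0429  0.0039  0.1481] 32 -0.006361128842582128 0.011992185119750047
```

View pics/t5c.png

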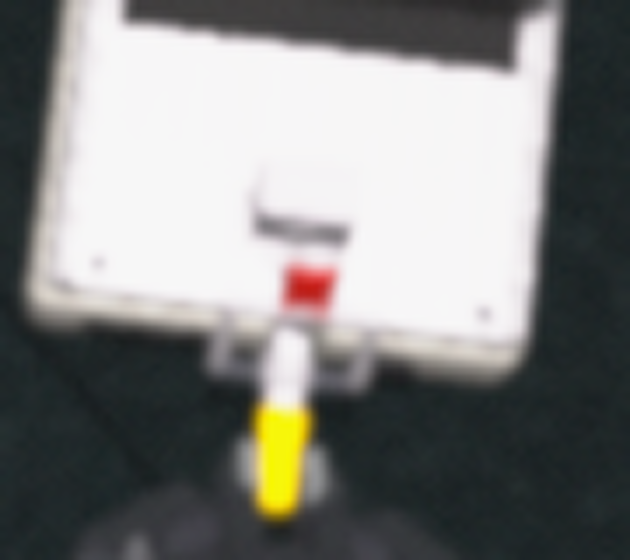

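View pics/s5c.png

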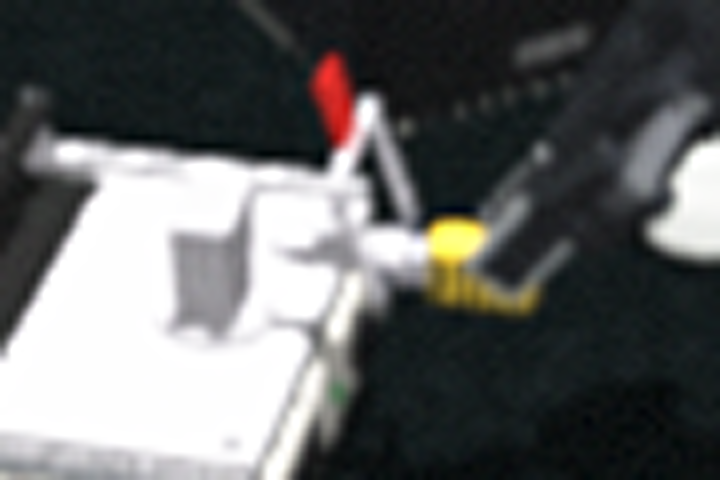

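Request:
move_arm(
  series=[
    [[0.2,-0.12,-0.1,-0.1,0,0,0],[0,0,0,0,0,0,0],[0.2,-0.06,0,0,0,0,0],[0,0,0,0,0,0,0],[0,0,0,0,0,0,0]],
  ],
)

```text
clock: 8.3
eef_pos: [0.525, 0.0357, 0.0754]
tool_rot: [0.132, 0.945, -0.041, 0.298]
ft_force: [-0.5, -0.4, -1.4]
grip_width: 0.0121
```

```bash
python3 -c "
from h import *
rep(); go(l2w(-.0815,0.0002,.0907),-16,35)"
```

```text
t 8.3 grasp loc mm [-86.7    0.21  90.7 ] tcp loc [-76.    0.2  75.4] yaw -15.88 tilt 34.99 roll 0.01 F loc [-0.31 -0.55 -1.35] M [ 0.16  0.74 -0.01] w 0.0121
shift cm [ 0.4997 -0.1466 -0.    ] rotvec deg [-0.0128 -0.0109 -0.1257] |rv| 0.1
```

Request:
move_arm(
  series=[
    [[0.25,-0.07,0,0,0,-0.1,0],[0,0,0,0,0,0,0],[0.25,-0.07,0,0,0,0,0],[0,0,0,0,0,0,0],[0,0,0,0,0,0,0]],
  ],
)

```text
clock: 8.8
eef_pos: [0.5306, 0.0341, 0.0754]
tool_rot: [0.133, 0.944, -0.042, 0.298]
ft_force: [-0.3, -0.7, -1.3]
grip_width: 0.012
```

```bash
python3 -c "
from h import *
rep(); go(l2w(-.0775,0.0002,.0907),-16,35)"
```

```text
t 8.8 grasp loc mm [-80.96   0.29  90.69] tcp loc [-70.2   0.3  75.4] yaw -15.99 tilt 34.99 roll 0.01 F loc [-0.06 -0.78 -1.27] M [0.13 0.73 0.04] w 0.012
shift cm [ 0.3305 -0.1047  0.0008] rotvec deg [-0.0143 -0.0108 -0.0139] |rv| 0.0
```

Request:
move_arm(
  series=[
    [[0.2,-0.06,0,0,0,0,0],[0,0,0,0,0,0,0],[0.2,-0.06,0,0,0,0,0],[0,0,0,0,0,0,0],[0,0,0,0,0,0,0]],
  ],
)

```text
clock: 9.3
eef_pos: [0.5349, 0.0328, 0.0753]
tool_rot: [0.133, 0.944, -0.042, 0.298]
ft_force: [0.3, 0.2, -1.1]
grip_width: 0.012
```

```bash
python3 -c "
from h import *
rep()"
```

```text
t 9.3 grasp loc mm [-76.44   0.21  90.65] tcp loc [-65.7   0.2  75.3] yaw -15.99 tilt 34.98 roll 0.01 F loc [ 0.2   0.24 -1.09] M [ 0.21  0.71 -0.02] w 0.012
```

Request:
move_arm(
  series=[
    [[0.2,-0.06,0,0,0,0,0],[0,0,0,0,0,0,0],[0.2,-0.06,0,0,0,0,0],[0,0,0,0,0,0,0],[0,0,0,0,0,0,0]],
  ],
)

```text
clock: 9.8
eef_pos: [0.5392, 0.0315, 0.0753]
tool_rot: [0.133, 0.945, -0.042, 0.298]
ft_force: [1.0, -0.3, -1.1]
grip_width: 0.0119
```

```bash
python3 -c "
from h import *
rep()"
```

```text
t 9.8 grasp loc mm [-71.95   0.12  90.59] tcp loc [-61.2   0.1  75.3] yaw -15.99 tilt 34.97 roll 0.0 F loc [ 1.01 -0.06 -1.11] M [ 0.17  0.71 -0.  ] w 0.0119
```

Tip is about 9 mm past the stud's front face with no force: it is in the hole.

Request:
move_arm(
  series=[
    [[0.25,-0.07,0,0,0,0,0],[0,0,0,0,0,0,0],[0.25,-0.07,0,0,0,0,0],[0,0,0,0,0,0,0],[0,0,0,0,0,0,0]],
  ],
)

```text
clock: 10.3
eef_pos: [0.5447, 0.03, 0.0753]
tool_rot: [0.133, 0.945, -0.042, 0.298]
ft_force: [0.4, -0.2, -1.3]
grip_width: 0.0119
```

Request:
move_arm(
  series=[
    [[0.25,-0.07,0,0,0,0,0],[0,0,0,0,0,0,0],[0.25,-0.07,0,0,0,0,0],[0,0,0,0,0,0,0],[0,0,0,0,0,0,0]],
  ],
)

```text
clock: 10.8
eef_pos: [0.5502, 0.0284, 0.0753]
tool_rot: [0.133, 0.945, -0.042, 0.298]
ft_force: [-0.9, -0.5, -0.0]
grip_width: 0.0116
```

```bash
python3 -c "
from h import *
rep()
cam('side','side6.png');a=cv2.imread('pics/side6.png');cv2.imwrite('pics/s6c.png',cv2.resize(a[130:190,215:305],None,fx=8,fy=8,interpolation=cv2.INTER_CUBIC))"
```

```text
t 10.8 grasp loc mm [-60.54   0.2   90.62] tcp loc [-49.8   0.2  75.3] yaw -15.99 tilt 34.98 roll 0.0 F loc [-0.7  -0.75 -0.02] M [ 0.18  0.69 -0.04] w 0.0116
```

View pics/s6c.png

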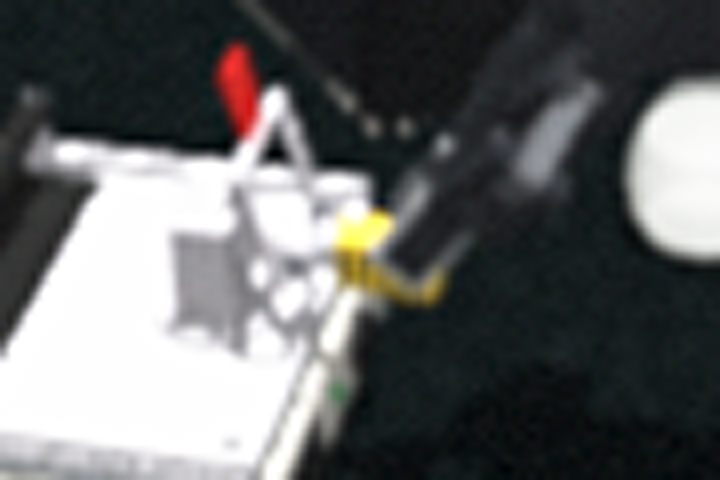

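Request:
move_arm(
  series=[
    [[0.25,-0.07,0,0,0,0,0],[0,0,0,0,0,0,0],[0.25,-0.07,0,0,0,0,0],[0,0,0,0,0,0,0],[0,0,0,0,0,0,0]],
  ],
)

```text
clock: 11.35
eef_pos: [0.5556, 0.0269, 0.0753]
tool_rot: [0.133, 0.944, -0.042, 0.298]
ft_force: [0.5, -1.0, -1.4]
grip_width: 0.0117
```

Request:
move_arm(
  series=[
    [[0.25,-0.07,0,0,0,0,0],[0,0,0,0,0,0,0],[0.2,-0.06,0,0,0,0,0],[0,0,0,0,0,0,0],[0,0,0,0,0,0,0]],
  ],
)

```text
clock: 11.85
eef_pos: [0.5605, 0.0255, 0.0753]
tool_rot: [0.133, 0.944, -0.042, 0.298]
ft_force: [0.5, -0.6, -0.6]
grip_width: 0.0122
```

```bash
python3 -c "
from h import *
rep()"
```

```text
t 11.85 grasp loc mm [-49.79   0.26  90.62] tcp loc [-39.1   0.3  75.3] yaw -15.98 tilt 34.98 roll 0.0 F loc [ 0.64 -0.46 -0.6 ] M [ 0.18  0.7  -0.03] w 0.0122
```

Request:
move_arm(
  series=[
    [[0.1,-0.03,0,0,0,0,0],[0,0,0,0,0,0,0],[0.1,-0.03,0,0,0,0,0],[0,0,0,0,0,0,0],[0,0,0,0,0,0,0]],
  ],
)

```text
clock: 12.35
eef_pos: [0.5626, 0.0249, 0.0753]
tool_rot: [0.133, 0.945, -0.042, 0.298]
ft_force: [-0.5, -0.1, -1.8]
grip_width: 0.0121
```

```bash
python3 -c "
from h import *
rep()"
```

```text
t 12.35 grasp loc mm [-47.59   0.2   90.58] tcp loc [-36.9   0.2  75.3] yaw -15.98 tilt 34.98 roll -0.0 F loc [-0.46 -0.19 -1.76] M [0.21 0.71 0.  ] w 0.0121
```

Request:
move_arm(
  series=[
    [[0.08,-0.02,0,0,0,0,0],[0,0,0,0,0,0,0],[0.08,-0.02,0,0,0,0,0],[0,0,0,0,0,0,0],[0,0,0,0,0,0,0]],
  ],
)

```text
clock: 12.85
eef_pos: [0.5632, 0.0246, 0.0745]
tool_rot: [0.132, 0.945, -0.042, 0.297]
ft_force: [-0.8, -0.0, -0.9]
grip_width: 0.0119
```

```bash
python3 -c "
from h import *
rep()"
```

```text
t 12.85 grasp loc mm [-46.91   0.11  89.84] tcp loc [-36.2   0.1  74.5] yaw -15.92 tilt 34.86 roll -0.03 F loc [-0.73 -0.22 -0.89] M [0.29 0.75 0.02] w 0.0119
```

Request:
move_arm(
  series=[
    [[0.1,-0.03,0.05,0,0,0,0],[0,0,0,0,0,0,0],[0,0,0,0,0,0,0],[0,0,0,0,0,0,0],[0,0,0,0,0,0,0]],
  ],
)

```text
clock: 13.35
eef_pos: [0.5632, 0.0245, 0.0743]
tool_rot: [0.132, 0.945, -0.042, 0.296]
ft_force: [-1.5, 1.1, -0.2]
grip_width: 0.012
```

```bash
python3 -c "
from h import *
rep()
for n in ['side','top']:
    p,d=cam(n,n+'7.png');np.save('pics/%s7.npy'%n,pts(n,d))
a=cv2.imread('pics/top7.png');A=cv2.resize(a[145:205,255:335],None,fx=7,fy=7,interpolation=cv2.INTER_CUBIC)
a=cv2.imread('pics/side7.png');cv2.imwrite('pics/s7c.png',cv2.resize(a[130:190,215:305],None,fx=8,fy=8,interpolation=cv2.INTER_CUBIC));cv2.imwrite('pics/t7c.png',A)
for n in ['top','side']:
    L=loc(np.load('pics/%s7.npy'%n)); im=cv2.cvtColor(cv2.imread('pics/%s7.png'%n),cv2.COLOR_BGR2HSV)
    H,S,V=[im[...,k].astype(int) for k in range(3)]
    y=L[(abs(L[...,0]+.05)<.04)&(abs(L[...,1])<.03)&(H>20)&(H<35)&(S>120)&(L[...,2]>.07)&(L[...,2]<.12)]
    print(n,'yellow',len(y),np.percentile(y,[3,50,97],axis=0).tolist())
    z=L[(L[...,0]>.012)&(L[...,0]<.04)&(abs(L[...,1])<.01)&(L[...,2]>.085)]
    print('tip',len(z),z.max(0) if len(z) else '')
"
```

```text
t 13.35 grasp loc mm [-46.88   0.03  89.65] tcp loc [-36.2   0.   74.3] yaw -15.87 tilt 34.73 roll -0.05 F loc [-1.75  0.59 -0.16] M [0.24 0.88 0.01] w 0.012
top yellow 72 [[-0.061731385983756555, -0.007329819360990817, 0.08844879906753915], [-0.04894582781908153, -0.001797373959892273, 0.10072968541659355], [-0.03323756433356446, 0.004944747610630241, 0.11622121108535642]]
tip 1 [ 0.0251 -0.0004  0.0931]
side yellow 32 [[-0.04779899253236699, 0.0034359404199342004, 0.08114812192647292], [-0.03732191610206903, 0.0069768637659794195, 0.09058183693654481], [-0.03072496702610437, 0.008774026201664533, 0.10238375880753305]]
tip 14 [0.0245 0.0072 0.0953]
```

View pics/s7c.png

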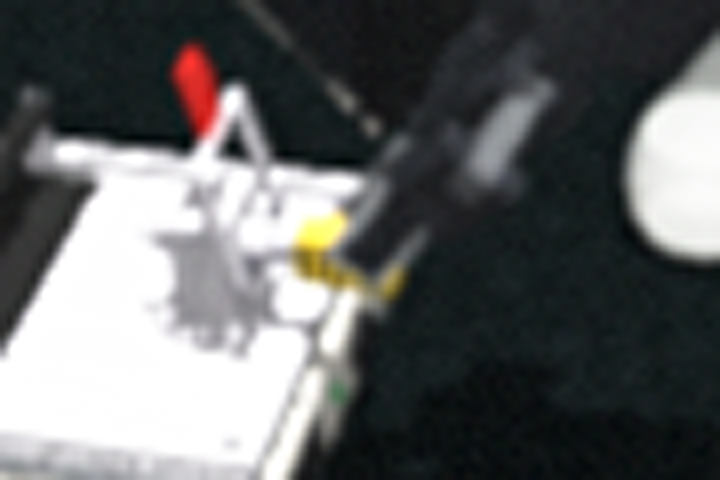

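View pics/t7c.png

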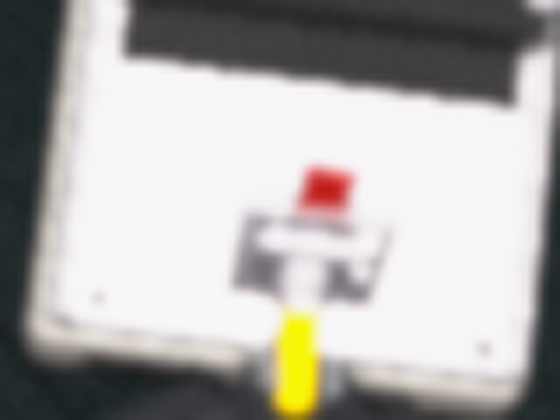

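Pin stopped on its shoulder (tip seen ~25 mm past stud centre in both cameras, loop raised). Letting go.

Request:
move_arm(
  series=[
    [[0,0,0,0,0,0,0.5],[0,0,0,0,0,0,0.5],[0,0,0,0,0,0,0.5],[0,0,0,0,0,0,0.5],[0,0,0,0,0,0,0.5]],
  ],
)

```text
clock: 13.95
eef_pos: [0.5665, 0.0243, 0.077]
tool_rot: [0.133, 0.944, -0.041, 0.299]
ft_force: [-0.4, -1.0, 1.1]
grip_width: 0.0431
```

```bash
python3 -c "
from h import *
rep()
"; python3 wr.py w8; cd .;python3 - <<'E'
from h import *
L=loc(np.load('pics/w8.npy')); im=cv2.cvtColor(cv2.imread('pics/w8.png'),cv2.COLOR_BGR2HSV)
H,S,V=[im[...,k].astype(int) for k in range(3)]
y=L[(abs(L[...,0]+.05)<.04)&(abs(L[...,1])<.03)&(H>18)&(H<36)&(S>70)&(L[...,2]>.07)&(L[...,2]<.12)]
print('yellow',len(y),np.percentile(y,[3,50,97],axis=0).tolist())
r=L[(abs(L[...,0])<.08)&(abs(L[...,1])<.03)&((H<8)|(H>172))&(S>130)&(L[...,2]>.1)]; print('red',len(r),r.mean(0) if len(r) else 0)
E
```

```text
t 13.95 grasp loc mm [-43.71   0.72  92.32] tcp loc [-32.9   0.7  77. ] yaw -16.02 tilt 35.12 roll 0.06 F loc [-0.07 -1.08  1.1 ] M [0.14 0.55 0.05] w 0.0431
14.0 [0.5665 0.0243 0.077 ] [ 0.1923  0.1773 -0.7094  0.124  -0.2635  0.3953] [ 0.8187 -0.0028  0.1882] 0.042539711085819006
yellow 2067 [[-0.06364865591843523, -0.006741240041592524, 0.07403822278387241], [-0.06044307248806799, -4.2601359432053315e-06, 0.09180577145571278], [-0.03425552583847254, 0.006336792455215246, 0.09620814811247896]]
red 293 [-0.0114  0.0003  0.1342]
```

View pics/w8_b.png

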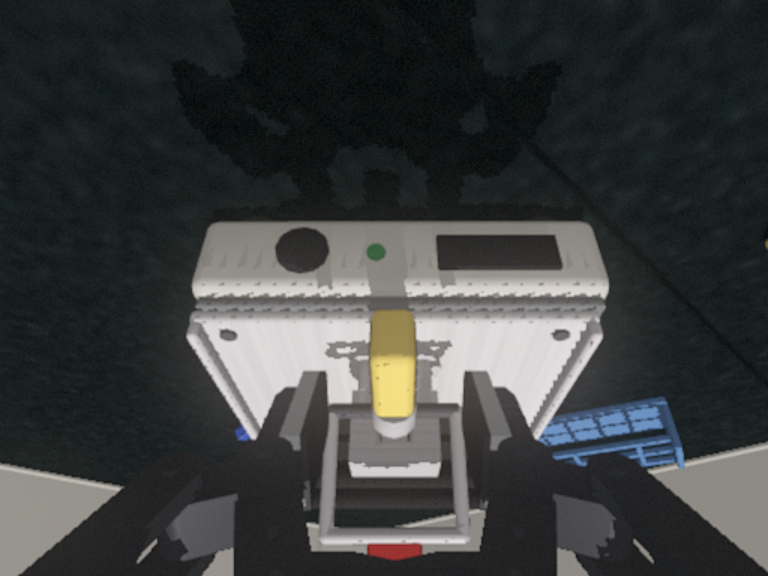

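Released; wrist view shows the handle free between open fingers, loop raised (bar at (395,537), red at (393,550)). Backing off along the tool axis.

Request:
move_arm(
  series=[
    [[-0.8,0.23,1.2,0,0,0,0.5],[-1.1,0.3,1.6,0,0,0,0.5],[-1.1,0.3,1.6,0,0,0,0.5],[-1.1,0.3,1.6,0,0,0,0.5],[0,0,0,0,0,0,0.5]],
  ],
)

```text
clock: 14.5
eef_pos: [0.5238, 0.0355, 0.138]
tool_rot: [0.133, 0.944, -0.042, 0.298]
ft_force: [0.4, -0.5, 1.1]
grip_width: 0.0429
```

Run:
```python
from h import *
rep(); go(l2w(-.05,0,.20),-16,5,tcp=True)
for n in ['side','top']:
    p,d=cam(n,n+'9.png');np.save('pics/%s9.npy'%n,pts(n,d))
a=cv2.imread('pics/side9.png');cv2.imwrite('pics/s9c.png',cv2.resize(a[120:190,200:305],None,fx=7,fy=7,interpolation=cv2.INTER_CUBIC))
for n in ['top','side']:
    L=loc(np.load('pics/%s9.npy'%n)); im=cv2.cvtColor(cv2.imread('pics/%s9.png'%n),cv2.COLOR_BGR2HSV)
    H,S,V=[im[...,k].astype(int) for k in range(3)]
    y=L[(abs(L[...,0]+.05)<.04)&(abs(L[...,1])<.03)&(H>20)&(H<35)&(S>120)&(L[...,2]>.07)&(L[...,2]<.12)]
    print(n,'yellow',len(y),np.percentile(y,[3,50,97],axis=0).tolist())
    z=L[(L[...,0]>.012)&(L[...,0]<.04)&(abs(L[...,1])<.01)&(L[...,2]>.085)&(L[...,2]<.11)]
    print('tip',len(z),z.max(0) if len(z) else '')
    r=L[(abs(L[...,0])<.06)&(abs(L[...,1])<.03)&((H<8)|(H>172))&(S>130)&(L[...,2]>.1)]; print('red',r.mean(0),len(r))
```

```text
t 14.5 grasp loc mm [-87.8   -0.27 153.27] tcp loc [-77.1  -0.3 138. ] yaw -16.04 tilt 35.04 roll 0.01 F loc [ 0.56 -0.33  1.07] M [ 0.11  0.58 -0.02] w 0.0429
shift cm [ 2.6092 -0.7198  6.204 ] rotvec deg [ 8.277  28.8748  0.0318] |rv| 30.0
top yellow 81 [[-0.06292760359919497, -0.007045665595528516, 0.08230872944714185], [-0.05032745498936375, 8.117051860818784e-05, 0.09443092974060807], [-0.035390900440787215, 0.005686671985603739, 0.0996701071593495]]
tip 15 [0.0215 0.004  0.1025]
red [-0.0096 -0.0002  0.1462] 14
side yellow 94 [[-0.0619445876207624, -0.001988309467297557, 0.0755231716963126], [-0.04908845389915033, 0.006460152031500403, 0.08770119717767327], [-0.033171032818734, 0.008844925245375217, 0.0959677636592651]]
tip 12 [0.0245 0.007  0.0984]
red [-0.0084  0.0034  0.1472] 28
```

View pics/s9c.png

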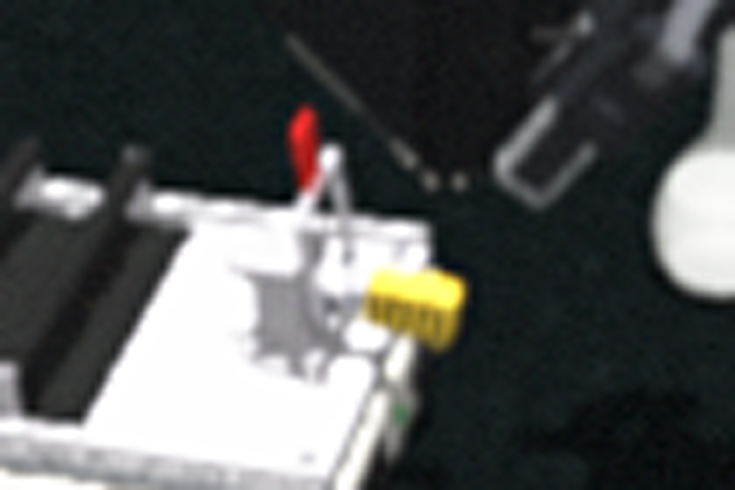

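Request:
move_arm(
  series=[
    [[0.5,-0.15,0.4,1.9,6.7,0,0],[0.5,-0.15,0.3,1.9,6.7,0,0],[0.5,-0.15,0.3,1.9,6.7,0,0],[0.3,-0.1,0,1.9,6.7,0,0],[0.3,-0.1,0,1.9,6.7,0,0]],
  ],
)

```text
clock: 15.1
eef_pos: [0.5315, 0.0272, 0.1327]
tool_rot: [0.136, 0.991, -0.001, -0.021]
ft_force: [0.9, 0.1, -0.2]
grip_width: -0.0003
```

Run:
```python
from h import *
rep(); go(l2w(-.045,0,.145),-16,0,tcp=True)
```

```text
t 15.1 grasp loc mm [-66.71  -5.96 151.41] tcp loc [-67.5  -6.1 132.7] yaw -15.62 tilt 2.36 roll -0.41 F loc [ 0.8   0.37 -0.19] M [-0.06 -0.11 -0.  ] w -0.0003
shift cm [ 2.3275 -0.0328  1.2276] rotvec deg [-0.2397 -2.3485 -0.3908] |rv| 2.4
```

Request:
move_arm(
  series=[
    [[0.8,0,0.4,-0.2,-2.3,-0.4,0],[0.8,0,0.4,0,0,0,0],[0.7,0,0.4,0,0,0,0],[0,0,0,0,0,0,0],[0,0,0,0,0,0,0]],
  ],
)

```text
clock: 15.6
eef_pos: [0.5587, 0.0237, 0.1298]
tool_rot: [0.142, 0.99, -0.001, -0.011]
ft_force: [-0.2, -0.7, 0.0]
grip_width: 0.0002
```

Run:
```python
from h import *
rep(); go(l2w(-.025,0,.145),-16,0,tcp=True)
p,d=cam('side','side10.png');a=cv2.imread('pics/side10.png');cv2.imwrite('pics/s10c.png',cv2.resize(a[100:190,200:305],None,fx=6.5,fy=6.5,interpolation=cv2.INTER_CUBIC))
```

```text
t 15.6 grasp loc mm [-39.94  -1.84 148.49] tcp loc [-40.3  -1.9 129.8] yaw -16.35 tilt 1.3 roll -0.35 F loc [-0.03 -0.72  0.02] M [ 0.04 -0.07 -0.03] w 0.0002
shift cm [ 1.529  -0.2358  1.52  ] rotvec deg [-0.0124 -1.303   0.3494] |rv| 1.3
```

View pics/s10c.png

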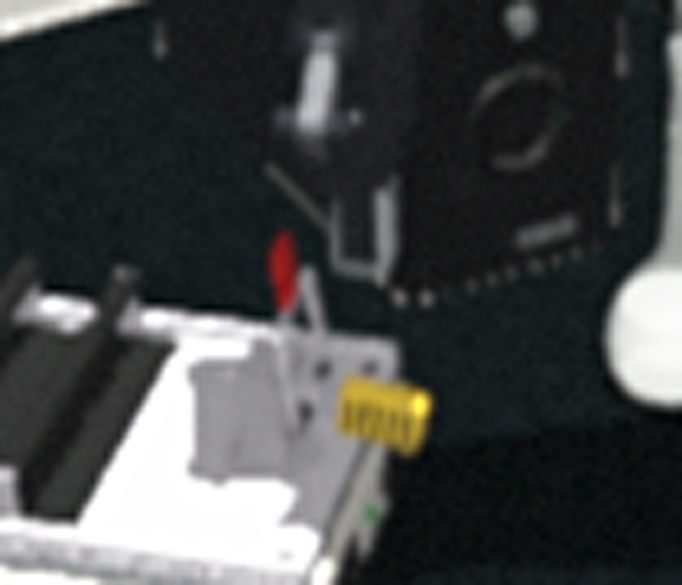

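Request:
move_arm(
  series=[
    [[0,0,1.0,0,-0.8,0,0],[0,0,0.6,0,0,0,0],[0.6,-0.17,0,0,0,0,0],[0.6,-0.1,0,0,0,0,0],[0,0,0,0,0,0,0]],
  ],
)

```text
clock: 16.15
eef_pos: [0.5709, 0.0214, 0.1501]
tool_rot: [0.142, 0.99, 0.0, -0.001]
ft_force: [-0.2, -0.1, -0.7]
grip_width: 0.0
```

Run:
```python
from h import *
rep(); go(l2w(-.025,0,.145),-16,0,tcp=True)
```

```text
t 16.15 grasp loc mm [-27.87  -0.83 168.82] tcp loc [-27.9  -0.8 150.1] yaw -16.28 tilt 0.16 roll -0.02 F loc [-0.22 -0.12 -0.65] M [ 0.05 -0.02 -0.  ] w 0.0
shift cm [ 0.3037 -0.0002 -0.5124] rotvec deg [-0.0256 -0.1571  0.2801] |rv| 0.3
```

Request:
move_arm(
  series=[
    [[0.5,-0.15,-0.2,0,0,0,0],[0.4,-0.1,-0.2,0,0,0,0],[0.4,-0.1,-0.1,0,0,0,0],[0.3,-0.08,-0.1,0,0,0,0],[0,0,0,0,0,0,0]],
  ],
)

```text
clock: 16.65
eef_pos: [0.5883, 0.0165, 0.1425]
tool_rot: [0.142, 0.99, -0.0, -0.002]
ft_force: [-0.8, 0.2, 0.2]
grip_width: 0.0002
```

```bash
cat > sd.py <<'E'
from h import *
import sys
k=sys.argv[1]
rep()
p,d=cam('side','side%s.png'%k);L=loc(pts('side',d));a=cv2.imread('pics/side%s.png'%k);cv2.imwrite('pics/s%sc.png'%k,cv2.resize(a[100:190,200:305],None,fx=6.5,fy=6.5,interpolation=cv2.INTER_CUBIC))
im=cv2.cvtColor(a,cv2.COLOR_BGR2HSV);H,S,V=[im[...,i].astype(int) for i in range(3)]
y=L[(abs(L[...,0]+.05)<.04)&(abs(L[...,1])<.03)&(H>20)&(H<35)&(S>120)&(L[...,2]>.06)&(L[...,2]<.12)]
print('yellow',len(y),(np.percentile(y,[3,50,97],axis=0)*1000).round(1).tolist() if len(y) else '')
r=L[(L[...,0]>-.06)&(L[...,0]<.08)&(abs(L[...,1])<.03)&((H<8)|(H>172))&(S>130)&(L[...,2]>.06)]
if len(r):
    m=r.mean(0)*1000;print('red',m.round(1),len(r),'angle',np.arctan2(m[2]-88,m[0]+16.5).round(2))
E
python3 sd.py 11
```

```text
t 16.65 grasp loc mm [ -9.77  -0.69 161.2 ] tcp loc [ -9.8  -0.7 142.5] yaw -16.29 tilt 0.25 roll -0.05 F loc [-0.85  0.01  0.19] M [ 0.04 -0.01 -0.01] w 0.0002
yellow 112 [[-61.9, -4.0, 74.7], [-46.9, 5.8, 88.8], [-32.9, 8.7, 96.3]]
red [ -8.7   3.6 146. ] 29 angle 1.44
```

View pics/s11c.png

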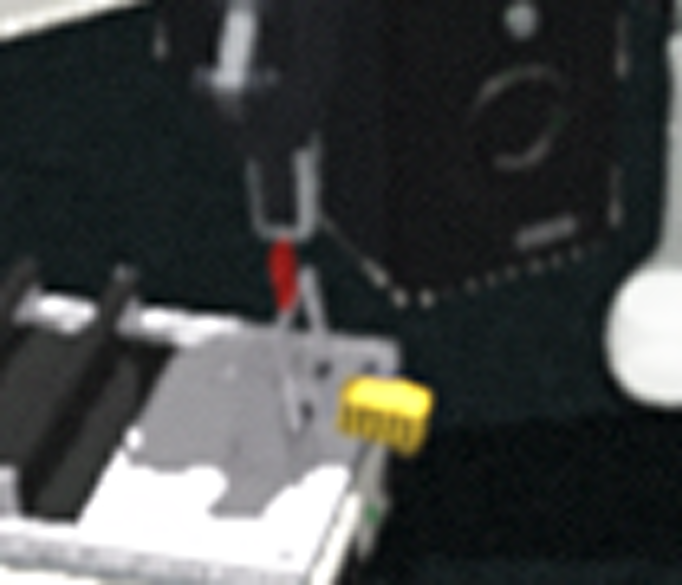

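Run:
```python
from h import *
for q in [(-9.8,-.7,142.5),(-9.8,12,142.5),(-8.7,0,158),(-8.7,0,133)]:
    print(q,(proj('side',l2w(q[0]/1000,q[1]/1000,q[2]/1000))-[200,100])*6.5)
P=loc(pts('side',bot.camera('side')[1]))
for v in range(130,146,2): print([(P[v,u]*1000).round(0).tolist() for u in (240,244,247)])
```

```text
(-9.8, -0.7, 142.5) [286.4277 269.9307]
(-9.8, 12, 142.5) [277.4335 287.2116]
(-8.7, 0, 158) [281.4718 235.6124]
(-8.7, 0, 133) [284.2077 291.6287]
[[-5.0, 12.0, 182.0], [-15.0, 13.0, 184.0], [-21.0, 6.0, 181.0]]
[[-4.0, 10.0, 175.0], [-15.0, 14.0, 179.0], [-20.0, 5.0, 174.0]]
[[-2.0, 5.0, 166.0], [-15.0, 15.0, 174.0], [-20.0, 5.0, 169.0]]
[[80.0, -252.0, -1.0], [67.0, -253.0, 1.0], [58.0, -257.0, -0.0]]
[[76.0, -239.0, 1.0], [-9.0, -5.0, 150.0], [55.0, -246.0, -1.0]]
[[71.0, -222.0, 4.0], [-10.0, -2.0, 146.0], [51.0, -230.0, 2.0]]
[[70.0, -215.0, 1.0], [-10.0, -1.0, 141.0], [-12.0, -19.0, 130.0]]
[[67.0, -205.0, 0.0], [-10.0, 2.0, 137.0], [-11.0, -21.0, 123.0]]
```

```bash
python3 wr.py w12
python3 - <<'E'
from h import *
T=T_tool();P=np.load('pics/w12.npy');Q=(P-T[:3,3])@T[:3,:3]
m=(abs(Q[...,1])<.03)&(abs(Q[...,0])<.02)&(Q[...,2]>-.06)&(Q[...,2]<.01)
q=Q[m];print(len(q))
for z in np.arange(-.05,.01,.004):
    s=q[(q[:,2]>z)&(q[:,2]<z+.004)]
    if len(s): print(round(z,3),len(s),(s.min(0)*1000).round(1),(s.max(0)*1000).round(1))
E
```

```text
16.8 [0.5879 0.0167 0.1429] [0.0281 0.4532 0.1324 1.2541 0.0006 0.3122] [-0.3053 -0.3008  0.305 ] -0.0004661971290301702
3320
-0.05 375 [  6.4 -13.5 -50. ] [ 12.1  13.5 -46. ]
-0.046 324 [  6.6 -13.7 -45.9] [ 12.3  13.6 -42. ]
-0.042 314 [  6.1 -13.6 -42. ] [ 12.4  13.5 -38. ]
-0.038 311 [  6.7 -13.6 -38. ] [ 12.3  13.6 -34. ]
-0.034 248 [  6.7 -13.4 -34. ] [ 12.2  13.4 -30. ]
-0.03 199 [  6.5 -12.1 -30. ] [ 12.  12. -26.]
-0.026 38 [  6.7  -6.2 -26. ] [ 11.8   9.4 -24.1]
-0.014 1 [ -0.7   7.9 -10.2] [ -0.7   7.9 -10.2]
-0.01 20 [ -2.2   8.  -10. ] [-0.4 10.1 -6.5]
-0.006 26 [-1.3 -3.  -5.9] [ 0.5  9.9 -2. ]
-0.002 119 [-1.  -7.8 -1.9] [ 1.  10.1  2. ]
0.002 137 [-0.5 -7.5  2. ] [1.5 9.7 6. ]
0.006 135 [ -0.6 -21.8   6. ] [ 2.5 22.9 10. ]
```

View pics/w12_b.png

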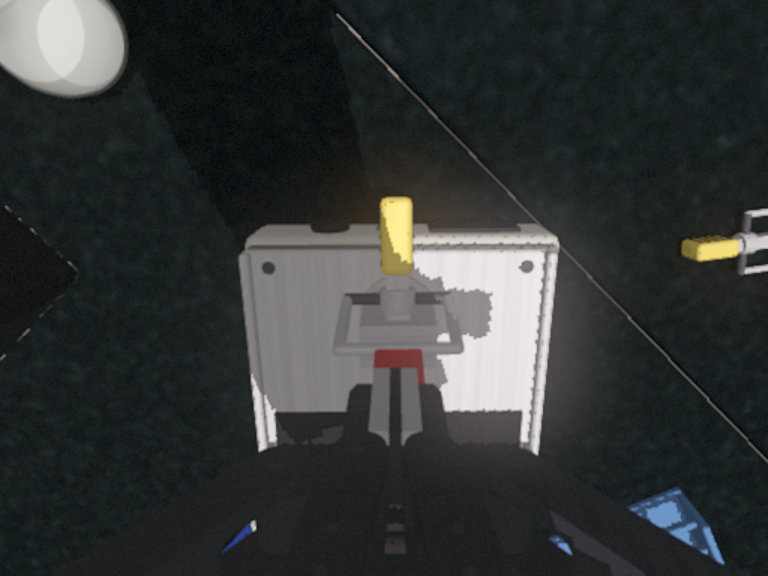

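Finger tips end ~25 mm above the nominal TCP, so they are above the tab, untouched. Going back, lower, and then pushing.

Request:
move_arm(
  series=[
    [[-0.9,0.3,0,0,0,0,0],[-0.9,0.3,0,0,0,0,0],[-0.4,0.1,0,0,0,0,0],[0,0,-1.0,0,0,0,0],[0,0,-0.8,0,0,0,0]],
  ],
)

```text
clock: 17.3
eef_pos: [0.5638, 0.0248, 0.1256]
tool_rot: [0.141, 0.99, 0.0, -0.001]
ft_force: [-0.1, 0.6, -0.0]
grip_width: 0.0001
```

```bash
python3 -c "
from h import *
rep(); go(l2w(-.030,0,.12),-16,0,tcp=True)"
```

```text
t 17.3 grasp loc mm [-35.71   0.48 144.34] tcp loc [-35.7   0.5 125.6] yaw -16.24 tilt 0.09 roll 0.02 F loc [-0.27  0.55 -0.03] M [-0.    0.02  0.01] w 0.0001
shift cm [ 0.5381 -0.2046 -0.5636] rotvec deg [-0.0427 -0.0802  0.2385] |rv| 0.3
```

Request:
move_arm(
  series=[
    [[0.4,-0.13,-0.4,0,0,0,0],[0.5,-0.15,0,0,0,0,0],[0.5,-0.14,0,0,0,0,0],[0.5,-0.14,-0.1,0,0,0,0],[0.4,-0.12,-0.1,0,0,0,0]],
  ],
)

```text
clock: 17.8
eef_pos: [0.5879, 0.0173, 0.1169]
tool_rot: [0.141, 0.99, -0.0, -0.002]
ft_force: [0.3, 0.1, 0.0]
grip_width: 0.0001
```

```bash
python3 sd.py 13
```

```text
t 17.8 grasp loc mm [-10.37  -0.1  135.64] tcp loc [-10.5  -0.1 116.9] yaw -16.24 tilt 0.25 roll -0.04 F loc [0.23 0.19 0.01] M [-0.05  0.02  0.01] w 0.0001
yellow 112 [[-61.6, -3.4, 77.2], [-46.9, 6.0, 89.4], [-30.7, 9.2, 97.9]]
red [  2.3   7.1 144.9] 20 angle 1.25
```

View pics/s13c.png

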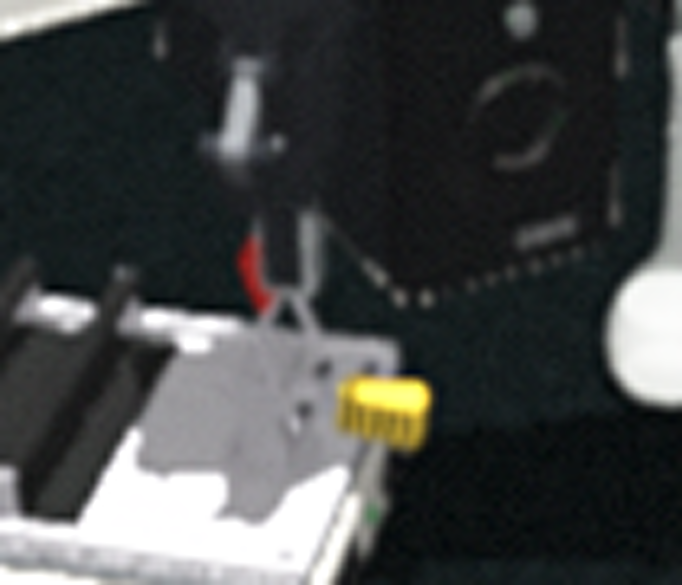

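Request:
move_arm(
  series=[
    [[0.35,-0.1,-0.05,0,0,0,0],[0.35,-0.1,-0.1,0,0,0,0],[0.35,-0.1,-0.15,0,0,0,0],[0.35,-0.1,-0.2,0,0,0,0],[0,0,0,0,0,0,0]],
  ],
)

```text
clock: 18.35
eef_pos: [0.604, 0.0126, 0.1112]
tool_rot: [0.142, 0.99, -0.0, -0.002]
ft_force: [-0.4, -0.3, -1.0]
grip_width: 0.0001
```

```bash
python3 sd.py 14
```

```text
t 18.35 grasp loc mm [  6.42  -0.19 129.94] tcp loc [  6.4  -0.2 111.2] yaw -16.27 tilt 0.22 roll -0.04 F loc [-0.32 -0.35 -1.  ] M [0.03 0.1  0.06] w 0.0001
yellow 117 [[-61.3, -3.4, 77.7], [-46.5, 6.1, 92.1], [-31.3, 9.7, 99.0]]
red [ 19.5   5.4 137.1] 25 angle 0.94
```

Request:
move_arm(
  series=[
    [[0.3,-0.08,-0.2,0,0,0,0],[0.3,-0.08,-0.25,0,0,0,0],[0.25,-0.07,-0.25,0,0,0,0],[0.25,-0.07,-0.3,0,0,0,0],[0,0,0,0,0,0,0]],
  ],
)

```text
clock: 18.9
eef_pos: [0.6156, 0.0095, 0.1006]
tool_rot: [0.141, 0.99, -0.0, -0.002]
ft_force: [-0.6, 0.5, -0.6]
grip_width: -0.0002
```

```bash
python3 sd.py 15
```

```text
t 18.9 grasp loc mm [ 18.37   0.04 119.33] tcp loc [ 18.3   0.  100.6] yaw -16.26 tilt 0.22 roll -0.04 F loc [-0.75  0.29 -0.6 ] M [ 0.04 -0.   -0.07] w -0.0002
yellow 112 [[-61.8, -3.3, 74.6], [-46.7, 5.7, 89.2], [-32.0, 8.6, 96.8]]
red [ 31.5   4.6 124.6] 21 angle 0.65
```

View pics/s15c.png

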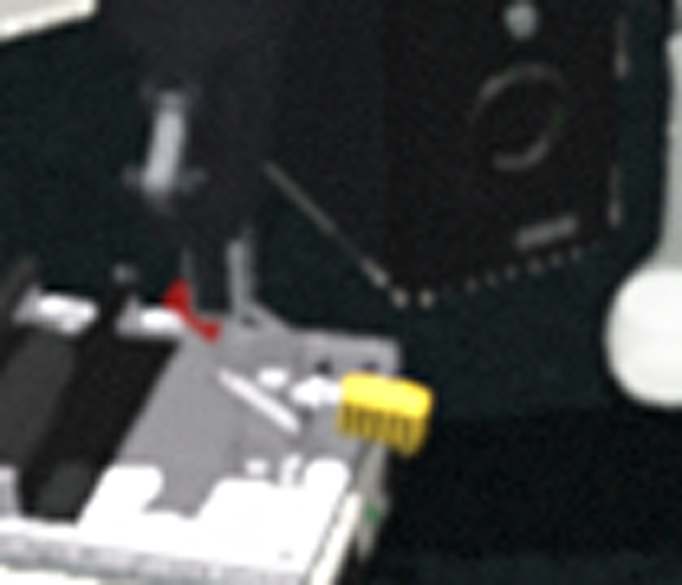

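Request:
move_arm(
  series=[
    [[0.25,-0.07,-0.3,0,0,0,0],[0.25,-0.07,-0.3,0,0,0,0],[0.25,-0.07,-0.3,0,0,0,0],[0.25,-0.07,-0.2,0,0,0,0],[0,0,0,0,0,0,0]],
  ],
)

```text
clock: 19.45
eef_pos: [0.6265, 0.0065, 0.089]
tool_rot: [0.141, 0.99, -0.0, -0.002]
ft_force: [-0.4, 0.2, 0.4]
grip_width: -0.0001
```

```bash
python3 sd.py 16
```

```text
t 19.45 grasp loc mm [ 29.66   0.17 107.67] tcp loc [29.6  0.2 89. ] yaw -16.25 tilt 0.2 roll -0.03 F loc [-0.45  0.07  0.37] M [-0.01  0.02  0.01] w -0.0001
yellow 113 [[-61.9, -4.3, 74.6], [-47.0, 6.0, 88.7], [-32.1, 9.7, 97.6]]
red [ 37.3   7.2 108.3] 14 angle 0.36
```

Request:
move_arm(
  series=[
    [[0.5,-0.14,0,0,0,0,0],[0.5,-0.14,0,0,0,0,0],[0.4,-0.12,0,0,0,0,0],[0,0,0,0,0,0,0],[0,0,-0.2,0,0,0,0]],
  ],
)

```text
clock: 20.0
eef_pos: [0.6425, 0.0021, 0.0878]
tool_rot: [0.141, 0.99, 0.0, -0.001]
ft_force: [0.1, -0.2, -0.1]
grip_width: 0.0001
```

```bash
python3 sd.py 17
```

```text
t 20.0 grasp loc mm [ 46.21   0.32 106.46] tcp loc [46.2  0.3 87.8] yaw -16.26 tilt 0.1 roll -0.0 F loc [ 0.13 -0.18 -0.1 ] M [-0.01  0.    0.  ] w 0.0001
yellow 112 [[-62.2, -3.5, 75.6], [-48.3, 6.2, 88.7], [-32.3, 9.4, 97.1]]
red [ 34.9   5.  103.9] 24 angle 0.3
```

View pics/s17c.png

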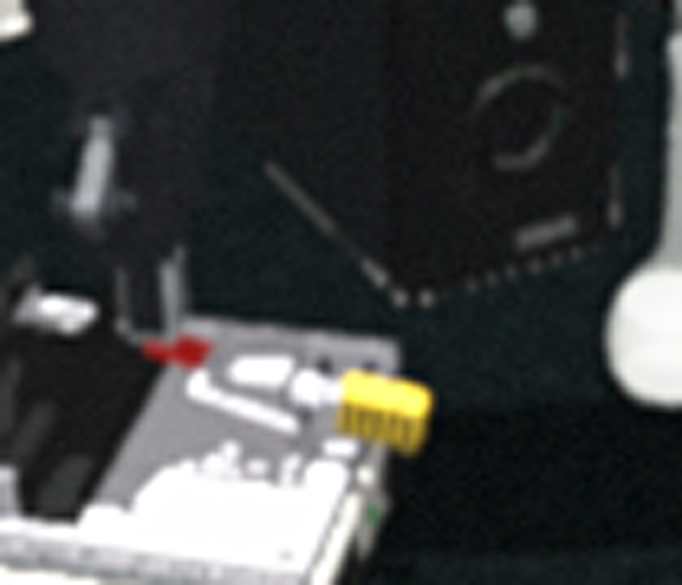

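Request:
move_arm(
  series=[
    [[-0.1,0.03,-0.3,0,0,0,0],[0,0,-0.3,0,0,0,0],[0,0,-0.3,0,0,0,0],[0,0,-0.2,0,0,0,0],[0,0,0,0,0,0,0]],
  ],
)

```text
clock: 20.55
eef_pos: [0.641, 0.0025, 0.0753]
tool_rot: [0.141, 0.99, -0.0, -0.001]
ft_force: [0.3, 0.5, 0.8]
grip_width: 0.0
```

```bash
python3 sd.py 18
```

```text
t 20.55 grasp loc mm [44.68  0.3  94.05] tcp loc [44.6  0.3 75.3] yaw -16.25 tilt 0.1 roll -0.02 F loc [0.19 0.56 0.76] M [-0.07 -0.04 -0.01] w 0.0
yellow 114 [[-61.4, -3.3, 82.0], [-47.4, 5.9, 96.3], [-30.9, 9.8, 103.4]]
red [36.2  6.2 94.8] 15 angle 0.13
```

Loop bar is on the nose and the pin has levelled; pressing on gently.

Request:
move_arm(
  series=[
    [[0,0,-0.2,0,0,0,0],[0,0,-0.2,0,0,0,0],[0,0,-0.2,0,0,0,0],[0,0,-0.2,0,0,0,0],[0,0,0,0,0,0,0]],
  ],
)

```text
clock: 21.1
eef_pos: [0.6425, 0.0023, 0.0688]
tool_rot: [0.141, 0.99, 0.0, 0.001]
ft_force: [-0.2, 0.2, 1.2]
grip_width: 0.0001
```

```bash
python3 sd.py 19
```

```text
t 21.1 grasp loc mm [46.06  0.54 87.53] tcp loc [46.1  0.5 68.8] yaw -16.25 tilt 0.12 roll 0.03 F loc [-0.26  0.15  1.25] M [-0.02 -0.11  0.  ] w 0.0001
yellow 111 [[-61.6, -2.4, 83.7], [-46.6, 6.0, 97.8], [-31.2, 9.7, 105.5]]
red [40.2  3.8 87. ] 11 angle -0.02
```

Request:
move_arm(
  series=[
    [[-0.1,0.03,-0.3,0,0,0,0],[0,0,-0.3,0,0,0,0],[0,0,-0.3,0,0,0,0],[0,0,-0.3,0,0,0,0],[0,0,0,0,0,0,0]],
  ],
)

```text
clock: 21.65
eef_pos: [0.64, 0.0028, 0.0541]
tool_rot: [0.141, 0.99, 0.0, -0.001]
ft_force: [1.6, 0.3, 1.5]
grip_width: -0.0006
```

```bash
python3 sd.py 20
```

```text
t 21.65 grasp loc mm [43.57  0.35 72.77] tcp loc [43.5  0.3 54.1] yaw -16.24 tilt 0.08 roll -0.01 F loc [1.47 0.77 1.54] M [-0.03 -0.21 -0.01] w -0.0006
yellow 113 [[-62.6, -4.0, 81.8], [-49.1, 5.7, 94.3], [-33.6, 9.7, 101.9]]
red [33.2  6.3 75.7] 13 angle -0.24
```

View pics/s20c.png

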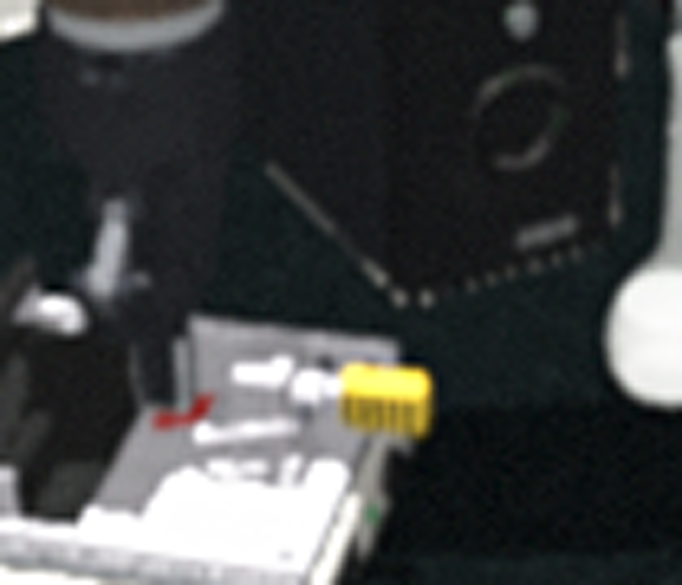

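Snapped (loop bar below nose, angle ≈ -0.24). Withdrawing straight up.

Request:
move_arm(
  series=[
    [[0,0,1.0,0,0,0,0],[0,0,3.0,0,0,0,0],[0,0,3.0,0,0,0,0],[0,0,3.0,0,0,0,0],[0,0,3.0,0,0,0,0]],
  ],
)

```text
clock: 22.2
eef_pos: [0.634, 0.003, 0.1842]
tool_rot: [0.141, 0.99, -0.001, -0.008]
ft_force: [-0.4, 0.6, -0.9]
grip_width: 0.0003
```

Request:
move_arm(
  series=[
    [[-3.0,0.5,0.5,0,0,0,0],[-3.0,0.5,0.5,0,0,0,0],[-3.0,0.5,0.5,0,0,0,0],[-3.0,0.5,0.5,0,0,0,0],[0,0,0,0,0,0,0]],
  ],
)

```text
clock: 22.7
eef_pos: [0.5144, 0.0236, 0.2156]
tool_rot: [0.141, 0.99, 0.001, 0.0]
ft_force: [0.5, 0.9, 0.6]
grip_width: 0.0
```

```bash
python3 sd.py 21; python3 wr.py w21
python3 - <<'E'
from h import *
for n,L in [('w',loc(np.load('pics/w21.npy')))]:
    im=cv2.cvtColor(cv2.imread('pics/w21.png'),cv2.COLOR_BGR2HSV);H,S,V=[im[...,i].astype(int) for i in range(3)]
    y=L[(abs(L[...,0]+.05)<.04)&(abs(L[...,1])<.03)&(H>18)&(H<36)&(S>70)&(L[...,2]>.06)&(L[...,2]<.12)]
    print('yellow',len(y),(np.percentile(y,[2,50,98],axis=0)*1000).round(1).tolist())
    r=L[(L[...,0]>-.06)&(L[...,0]<.08)&(abs(L[...,1])<.03)&((H<8)|(H>172))&(S>130)&(L[...,2]>.06)]
    print('red',len(r),(np.percentile(r,[2,50,98],axis=0)*1000).round(1).tolist())
    for x in range(-36,34,4):
        z=L[(L[...,0]*1000>x)&(L[...,0]*1000<x+4)&(abs(L[...,1])<.004)&(L[...,2]>.06)]
        if len(z): print(x,(np.percentile(z[:,2],[5,50,95])*1000).round(1))
for t in ['flask_2','timer','amber_bottle']:
    bot.camera('top');print(t,[(np.array(r['at']),round(r['confidence'],2)) for r in bot.find_in('top',t)[:2]])
E
```

```text
t 22.7 grasp loc mm [-82.91 -14.32 234.29] tcp loc [-82.9 -14.3 215.6] yaw -16.27 tilt 0.1 roll 0.1 F loc [0.2  0.96 0.6 ] M [-0.03 -0.    0.03] w 0.0
yellow 110 [[-62.7, -3.5, 74.9], [-49.1, 6.3, 88.4], [-33.4, 9.4, 96.0]]
red [43.2 -1.3 77.5] 20 angle -0.17
22.8 [0.5176 0.0233 0.2151] [0.0441 0.272  0.0581 1.3535 0.0013 0.3285] [ 0.0579 -0.4093  0.1755] -0.00018983693149935582
yellow 575 [[-64.8, -6.8, 77.6], [-50.6, -0.5, 94.0], [-33.1, 6.0, 97.1]]Traceback (most recent call last):
  File "<stdin>", line 7, in <module>
    return _quantile_unchecked(
        a, q, axis, out, overwrite_input, method, keepdims, weights)
    return _ureduce(a,
                    func=_quantile_ureduce_func,
    ...<5 lines>...
                    overwrite_input=overwrite_input,
                    method=method)
    r = func(a, **kwargs)
    result = _quantile(arr,
                       quantiles=q,
    ...<2 lines>...
                       out=out,
                       weights=wgt)
    slices_having_nans = np.isnan(arr[-1, ...])
                                  ~~~^^^^^^^^^
IndexError: index -1 is out of bounds for axis 0 with size 0
```

View pics/w21_b.png

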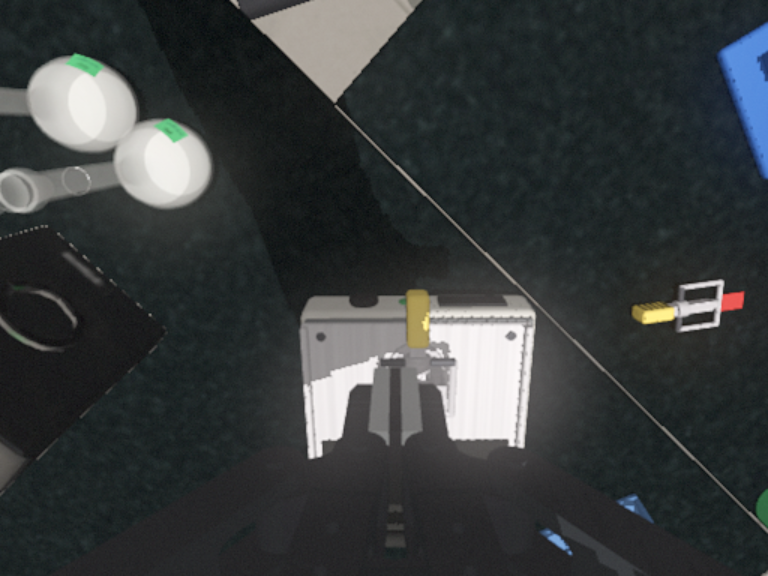

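View pics/s21c.png

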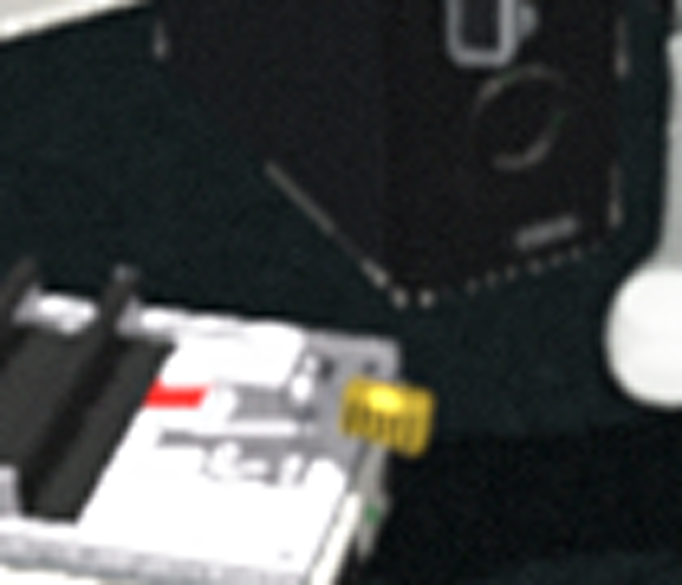

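Run:
```python
from h import *
p,d=cam('top','top22.png');L=loc(pts('top',d));a=cv2.imread('pics/top22.png');cv2.imwrite('pics/t22c.png',cv2.resize(a[145:205,255:335],None,fx=9,fy=9,interpolation=cv2.INTER_CUBIC))
for t in ['flask_2','timer','amber_bottle']:
    print(t,[(np.array(r['at']),round(r['confidence'],2)) for r in bot.find_in('top',t)[:2]])
im=cv2.cvtColor(a,cv2.COLOR_BGR2HSV);H,S,V=[im[...,i].astype(int) for i in range(3)]
s=L[(abs(L[...,0])<.016)&(abs(L[...,1])<.025)&(L[...,2]>.098)];print('stud',(np.percentile(s,[3,50,97],axis=0)*1000).round(1).tolist())
y=L[(abs(L[...,0]+.05)<.04)&(abs(L[...,1])<.03)&(H>20)&(H<35)&(S>120)&(L[...,2]>.06)&(L[...,2]<.12)]
print('yellow',len(y),(np.percentile(y,[2,50,98],axis=0)*1000).round(1).tolist() if len(y) else '')
z=L[(L[...,0]>.012)&(L[...,0]<.035)&(abs(L[...,1])<.008)&(L[...,2]>.07)];print((z*1000).round(1))
print(proj('top',np.array([l2w(.026,0,.09),l2w(.0205,0,.09),l2w(-.010,0,.1)]))*1-[255,145])
```

```text
flask_2 [(array([0.6289, 0.007 , 0.0866]), 0.26)]
timer [(array([0.6432, 0.4   , 0.0186]), 0.56)]
amber_bottle [(array([0.6951, 0.3469, 0.0964]), 0.93), (array([0.6228, 0.0107, 0.081 ]), 0.46)]
stud [[-8.9, -1.3, 99.2], [1.2, 7.9, 104.9], [10.5, 16.0, 109.0]]
yellow 39 [[-64.3, -7.4, 75.1], [-59.4, -0.1, 93.2], [-51.8, 6.2, 97.7]]
[[ 34.    6.6  83.7]
 [ 33.9   4.4  85.2]
 [ 34.7  -0.3  84.5]
 [ 32.2   6.2  81.4]
 [ 32.1   4.   83. ]
 [ 32.4   1.6  83. ]
 [ 32.6  -0.6  83.6]
 [ 32.6  -2.9  84.7]
 [ 33.2  -5.3  83.6]
 [ 33.   -7.5  85.3]
 [ 29.    6.1  84.2]
 [ 29.7   3.7  83. ]
 [ 30.7   1.2  80.3]
 [ 30.7  -1.1  81.6]
 [ 30.7  -3.3  82.9]
 [ 30.9  -5.6  83.3]
 [ 27.5   7.9  80. ]
 [ 27.5   5.6  81.1]
 [ 27.2   3.5  83.2]
 [ 27.2   1.2  84.4]
 [ 28.8  -1.5  79.9]
 [ 28.2  -3.6  82.9]
 [ 28.6  -5.9  82.8]
 [ 25.2   5.3  80.4]
 [ 23.8   3.5  86.8]
 [ 21.    2.   98.2]
 [ 21.1  -0.2  98.8]
 [ 22.1  -2.7  96.3]
 [ 25.9  -6.1  83.8]
 [ 21.1   7.8  85.6]
 [ 21.4   5.4  85.5]
 [ 20.1   3.6  91.6]
 [ 18.3   1.8  99.1]
 [ 19.1  -0.6  97.5]
 [ 19.7  -3.   96.2]
 [ 22.9  -6.2  85.7]
 [ 17.2   3.4  93.4]
 [ 16.8   1.3  96.1]
 [ 17.5  -1.1  94.7]
 [ 15.9  -2.8 101.6]
 [ 20.3  -6.4  86.5]
 [ 14.    3.4  96.2]
 [ 14.6   1.   95.3]
 [ 14.   -1.1  98.5]
 [ 15.   -3.5  96.1]]
[[44.7185 21.9409]
 [44.4593 24.1963]
 [43.4703 35.7969]]
```

View pics/t22c.png

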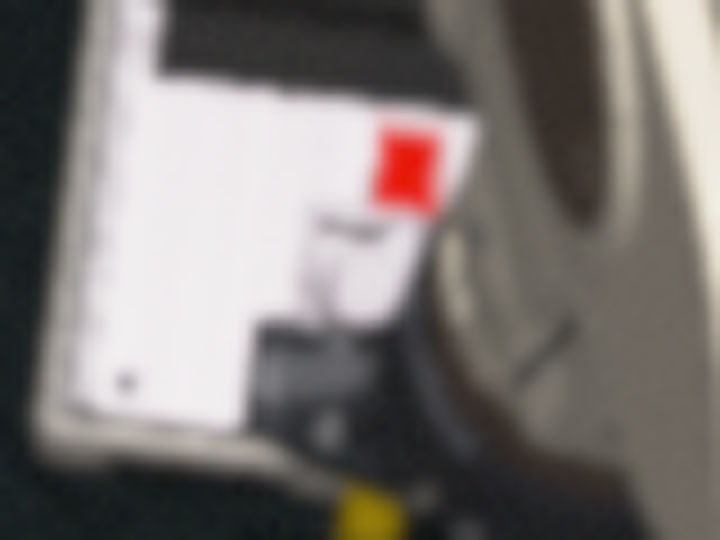

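```bash
python3 -c "
from h import *
rep(); print(bot.job_done())"
```

```text
t 23.0 grasp loc mm [-78.92 -13.82 231.96] tcp loc [-78.9 -13.8 213.3] yaw -16.33 tilt 0.08 roll 0.08 F loc [0.41 0.79 0.37] M [-0.02  0.01  0.01] w 0.0002
the job is handed in; nothing more can be done
None
```

I took the pin from its blue rest and slid it through the stud's cross hole until it stopped on its shoulder, with the loop still raised. I then let go, swung the loop over the stud and pressed the red tab until it snapped below the nose. The job was handed in at 23 s; no verdict is reported.

**Last checks**
- **Loop:** the tab sits about 12 mm below the pin's axis. The side camera gave a loop angle of about -0.17 rad from level, which is more negative relative to the pin because its nose points up slightly.
- **Pin:** the free handle droops a few degrees in the hole's clearance, so I estimate the tip at about 93–94 mm height (limit 96).
- **Depth:** the tip stands about 23–24 mm past the stud's centre (the limit is 20.5; fully home would be 26). The handle moved back about 1 mm when the loop snapped, and I did not push it in again.
- **Forces and contact:** every wrist force I read while inserting and pressing was under about 2 N. The stop on the shoulder therefore showed in the stalled position and a 3 mm spring-forward on release, not in the force reading. At the end the robot touched nothing.
- **Surroundings:** the timer and brown bottle were found within 3 mm of their first positions.

**What disagreed or failed**
- The last top view of the flask was blocked by the arm. I saw it only in the wrist picture, where it looked upright.
- The shut finger tips ended about 25 mm short of the nominal tool point, so my first reach for the loop passed above the tab without touching it. I corrected for this and repeated the reach.

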